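Set up the tool rail at the stone-carving bench

ROBOT

A 7-joint arm with a two-finger parallel gripper is mounted at the origin on the work surface. World frame = base frame: x ahead of the robot, y to its left, z up, the work surface at z = 0. Lengths are in m, angles in degrees, forces in N, time in s.
With the tool pointing down it reaches from about 0.425 to 0.875 m from the base axis. Payload 4.7 kg.
Tool frame: the origin (TCP) lies on the centre line of the jaws, within the pads' length; the fingertips stand 8 mm ahead of it and the grasp point (between the pads) lies 11 mm behind it; z points along the fingers, y is the direction in which the jaws open and shut (so a half turn about z gives the same grasp; the last joint's range is limited). The gripper opens to 87 mm and grips with 3 to 60 N. Pads are 19 mm wide; open, the fingers measure 117 mm over their backs; the gripper's body (75 mm by 190 mm) begins 51 mm behind the grasp point.
Start: joints at [77.527, 18.392, -4.016, 83.108, 1.295, 78.541, -3.26], TCP at [0.149, -0.633, 0.231] pointing down, gripper open.
Joint ranges: [-163.93, 163.93], [-17.29, 119.83], [-79.2, 71.16], [3.27, 140.29], [-89.18, 269.18], [5.43, 117.66], [-154.24, 154.24]. Speed limits (degrees/s): [147.25, 147.25, 180, 180, 180, 180, 180].

INTERFACE

Orientations are given as [roll, pitch, yaw] about the fixed x, y, z axes, in that order (R = Rz(yaw) Ry(pitch) Rx(roll)).
In Python, from cell import status, vision, workorder gives the robot as it stands.
- The arm moves only by the tool step_arm, never from a script. Its argument "series" is a list of rows, each an object of numbers: "ax", "ay", "az": the turn, a rotation vector about the world's x, y, z in degrees; "x", "y", "z": the shift along the world's x, y, z in m; "claw": the opening in per cent of the stroke, from 0 (shut) to 100 (fully open). In form: [{"ax": .., "ay": .., "az": .., "x": .., "y": .., "z": .., "claw": ..}, ...]. A call has 1 to 12 rows; each row is the pose to reach, as a shift and turn from the pose commanded when the call began; what a row does not reach only later rows make up. A row lasts 1/10 s, in which the tool goes at most 50 mm and 8.59 degrees, less where a joint would pass 70% of its speed; a pose out of reach is approached as far as the arm can. A call with a gripper value outside its range is refused whole. The fingers move at their own pace and stop on an object; "squeeze" is the grip in N (left out, the last holds). Time passes only in rows, so rows that repeat a pose let the fingers close. It gives the time, the measured TCP pose, the force and the opening at its end, in the units of the state.
- status.get_obs(): the state, without advancing time (a new reading comes with each control period).
- vision.read_camera(name): name is "scene" or "top" or "wrist"; returns the picture (420x560x3 uint8, red, green, blue); there is no depth.
- vision.camera_params(name): a dict with "fovy" (degrees; the focal length in pixels is half the picture's height over the tangent of half this angle, whatever the lens; pixels are square), "cx", "cy" (the principal point, pixels), "eye" and "orientation" of the camera in the world; the wrist camera has in their place "tool_from_camera" (4x4, takes a point from camera to tool coordinates, whose origin is the TCP and whose axes are the flange's). Camera axes: x right, y down, z forward; pixel columns grow to the right and rows downward; lengths in m; the calibration is good to about 2 mm. A picture is of the moment at which its call begins: read the wrist's pose just before it. camera_params takes no time and is no camera call.
- workorder.sign_off(): hands the job in, once; it reports no verdict.
The state is a dict: "time_s": time; "qpos": joint angles; "joint_velocities": joint speeds; "effort": joint torques, N m; "tool_pos": TCP position; "tool_rot": TCP orientation; "force": force on the tool from outside, world axes, zero at the start; "wrist_torque": the same for the moment, N m; "grip_width": finger opening in m.
Only numpy, scipy, OpenCV 4.12 (cv2) and the standard library are available. Lean on these libraries where they do the work, as an engineer would, in place of code of your own. Each camera call takes 0.05 s, during which the arm holds its last target.

TASK

Get the tool rail on the carving bench ready for work: clear the marble offcuts that lie on it into the plywood crate, slide the three tool cups out of the fork slots of the grey hanger and fit them, spread out along the rail, in its slotted strut: foot down through the slot until the flange sits flat on the strut, and a quarter turn so that the foot lies squarely across under both lips. Stand every sharpened chisel from the wooden carrier in a cup of its own, struck end down on the cup's floor. Leave the mallet and the round tin where they are.

Things in the scene. Friction and masses are not known exactly. Their poses are not given: they have to be found in the camera images.
- rail: The tool rail: plywood board 140 (x) x 380 (y) x 41 mm high, fixed, with a steel C-section slotted strut let in flush along its middle. The slot runs along y for the whole length. Origin: centre of the underside on the bench; x is across the slot, z up.
- rail_slot (a point): Middle of the slot's mouth, 41 mm above the rail's origin, level with the board's top. The slot is 24 mm wide between two lips 3 mm thick; under the lips the channel is 44 mm wide and 35 mm deep.
- hanger: Grey folded-steel hanger, 80 (x) x 340 (y) x 82 mm high, fixed, where the cups are parked. Origin: centre of the underside. Its top plate (4 mm thick, upper face 82 mm above the origin) has three fork slots 15 mm wide at y = -110, 0 and +110 mm, open at the front edge (x = -40 mm) and closed at x = +7.5 mm.
- hanger_mouth (a point): Middle of the hanger's front edge, on the plate's upper face. A parked cup hangs with its neck at about the hanger's x = 0, flange on the plate and foot crosswise under it: it cannot be lifted and comes out only level, along the hanger's -x, by at least 52 mm. Nothing stands above the plate.
- carrier: Wooden carrying block 250 (x) x 80 (y) x 60 mm high, fixed, with three square bores 28 mm wide and 50 mm deep (floor 10 mm above the bench) at x = -80, 0 and +80 mm on its centre line. The sharpened chisels stand in the bores. Origin: centre of the underside.
- crate: Open plywood crate for offcuts, 260 (x) x 180 (y) x 65 mm high outside, walls and floor 8 mm thick, fixed. Origin: centre of the underside.
- cup1: Tool cup, 81 mm high, 0.25 kg. From the bottom: hammer foot 36 (along x) x 18 (y) x 8 mm; neck 11 mm thick, 6 mm long; round flange 46 mm across, from 14 to 19 mm; square aluminium socket 44 x 44 mm, sides square to x and y, from 19 to 81 mm, with a bore open at the top. Origin: centre of the foot's underside, z up. Parked with x about along the hanger's y.
- cup1_floor (a point): Centre of the floor of cup1's square bore (27 mm wide, 57 mm deep), 24 mm above the cup's origin. When the cup is seated in the rail its origin is 27 mm above the rail's origin and the foot has 3 mm of play under the lips.
- cup2: Tool cup, 81 mm high, 0.25 kg. From the bottom: hammer foot 36 (along x) x 18 (y) x 8 mm; neck 11 mm thick, 6 mm long; round flange 46 mm across, from 14 to 19 mm; square aluminium socket 44 x 44 mm, sides square to x and y, from 19 to 81 mm, with a bore open at the top. Origin: centre of the foot's underside, z up. Parked with x about along the hanger's y.
- cup2_floor (a point): Centre of the floor of cup2's square bore (27 mm wide, 57 mm deep), 24 mm above the cup's origin. When the cup is seated in the rail its origin is 27 mm above the rail's origin and the foot has 3 mm of play under the lips.
- cup3: Tool cup, 81 mm high, 0.25 kg. From the bottom: hammer foot 36 (along x) x 18 (y) x 8 mm; neck 11 mm thick, 6 mm long; round flange 46 mm across, from 14 to 19 mm; square aluminium socket 44 x 44 mm, sides square to x and y, from 19 to 81 mm, with a bore open at the top. Origin: centre of the foot's underside, z up. Parked with x about along the hanger's y.
- cup3_floor (a point): Centre of the floor of cup3's square bore (27 mm wide, 57 mm deep), 24 mm above the cup's origin. When the cup is seated in the rail its origin is 27 mm above the rail's origin and the foot has 3 mm of play under the lips.
- chisel1: Steel flat stone chisel (blade 22 mm wide, straight edge), about 158 mm long, 0.36 kg, standing upright with its struck end down in a bore of the carrier. Round shank 20 mm thick from the bottom up to 130 mm (the last 4 mm at the bottom narrower, 15 mm), blade above it. Origin: centre of the bottom (struck) end, z towards the blade. It may be absent.
- chisel2: Steel claw stone chisel (blade 22 mm wide, with teeth), about 158 mm long, 0.36 kg, standing upright with its struck end down in a bore of the carrier. Round shank 20 mm thick from the bottom up to 130 mm (the last 4 mm at the bottom narrower, 15 mm), blade above it. Origin: centre of the bottom (struck) end, z towards the blade. It may be absent.
- chisel3: Steel point stone chisel (tapers to a point), about 158 mm long, 0.36 kg, standing upright with its struck end down in a bore of the carrier. Round shank 20 mm thick from the bottom up to 130 mm (the last 4 mm at the bottom narrower, 15 mm), blade above it. Origin: centre of the bottom (struck) end, z towards the blade. It may be absent.
- offcut1: Marble offcut: block 70 x 50 x 38 mm (x, y, z), about 0.35 kg, lying on the rail over the slot. Origin: its middle, 19 mm above its underside. It may be absent.
- offcut2: Marble offcut: stepped piece, 66 x 50 mm and 26 mm high, with a step 32 mm long (from x = +1 to +33 mm) that rises to 44 mm (x, y, z), about 0.35 kg, lying on the rail over the slot. Origin: its middle, 22 mm above its underside. It may be absent.
- offcut3: Marble offcut: block 62 x 46 x 44 mm (x, y, z), about 0.35 kg, lying on the rail over the slot. Origin: its middle, 22 mm above its underside. It may be absent.
- mallet: Bystander: turned wooden carver's mallet standing on its head, 74 mm across, 185 mm tall, handle up. Origin: centre of the underside.
- wax_tin: Bystander: round tin 76 mm across, 60 mm high. Origin: centre of the underside.

How it is judged:
By the outcome, as a careful person would: the job done as asked, in the order asked, and still so for the second after the job is handed in, with the robot touching nothing.
Of chisel1, chisel2, chisel3 only 2 to 3 are there at a start; the rules pass over those that are not, and their reading is None.
Of offcut1, offcut2, offcut3 only 1 to 3 are there at a start; the rules pass over those that are not, and their reading is None.
At some moment in a run one of offcut1, offcut2, offcut3 may be knocked a few centimetres aside while the robot is not near it.
Once in a run the grip may slacken for a moment while it holds something.
It also fails if it takes over 210 s, if anything falls off the work surface, if the arm or the gripper's body presses on something with over 40 N, if the wrist force passes 120 N, or if a joint passes its speed limit or range.

## Working session

There is one attempt and no reset: what is moved stays moved. The work goes in short steps, Python scripts to look and compute and a tool call to move; the robot and the scene stay as the last step left them, time stands still between calls to the robot, and variables do not carry over. Pictures are saved under pics/ and viewed, and the job is handed in when it is done.

Besides the shell and the picture viewer there is one more tool, called after "Call:" as name(argument=value, ...) on one line, values as JSON. step_arm: Moves the arm, as the interface text tells. Its arguments: {"type":"object","properties":{"series":{"type":"array"},"squeeze":{"type":"number"}},"required":["series"]}

```bash
ls -la; mkdir -p pics
python3 - <<'E'
from cell import status, vision, workorder
import cv2
print(status.get_obs())
for n in ["scene","top","wrist"]:
    print(n, vision.camera_params(n))
    im=vision.read_camera(n); cv2.imwrite(f"pics/{n}0.png",im[:,:,::-1])
E
```

```text
total 12
drwxr-xr-x  3 agent agent 4096 Dec  7 00:57 .
drwxr-xr-x 23 root  root  4096 Dec  7 00:57 ..
drwxr-xr-x  2 agent agent 4096 Dec  7 00:57 pics
{'time_s': 0.0, 'qpos': array([77.525131  , 18.43928638, -4.01539781, 83.17478606,  1.29716562,
       78.54053703, -3.25984614]), 'joint_velocities': array([-0.07357727, -0.07098895,  0.04583139, -0.07966413, -0.11206496,
       -0.00868444,  0.06888406]), 'effort': array([-3.20541330e-04, -4.91287959e+01, -4.04500030e-01, -3.12523377e+01,
       -6.39862963e-02,  4.37174260e-02,  1.90245300e-04]), 'tool_pos': array([ 0.14915531, -0.63210448,  0.22945994]), 'tool_rot': array([-1.79890754e+02,  7.89997017e-03,  1.32850829e+01]), 'force': array([ 0.14225206, -0.13206948, -0.16280766]), 'wrist_torque': array([-0.01650424,  0.01130539,  0.05504144]), 'grip_width': 0.08724703642244816}
scene {'fovy': 57.15598655465133, 'cx': 285.41569536346094, 'cy': 203.44802827729973, 'eye': array([1.04005025, 0.60286271, 0.68480418]), 'orientation': array([-127.28821888,   -1.2830776 ,  141.51365194])}
top {'fovy': 51.250307583293115, 'cx': 280.1032003472942, 'cy': 201.7470114760327, 'eye': array([ 4.81564101e-01, -1.00294106e-03,  1.20788007e+00]), 'orientation': array([-1.76887100e+02,  1.49190952e-01, -9.02243258e+01])}
wrist {'fovy': 70.64305012006028, 'cx': 282.64128798024626, 'cy': 208.46866215197687, 'tool_from_camera': array([[-1.78519888e-04, -9.60595775e-01, -2.77949143e-01,
         7.66370985e-02],
       [ 9.99999433e-01, -4.63388322e-04,  9.59200931e-04,
         2.40858847e-04],
       [-1.05020275e-03, -2.77948814e-01,  9.60595312e-01,
        -1.53754538e-01],
       [ 0.00000000e+00,  0.00000000e+00,  0.00000000e+00,
         1.00000000e+00]])}
```

View pics/top0.png

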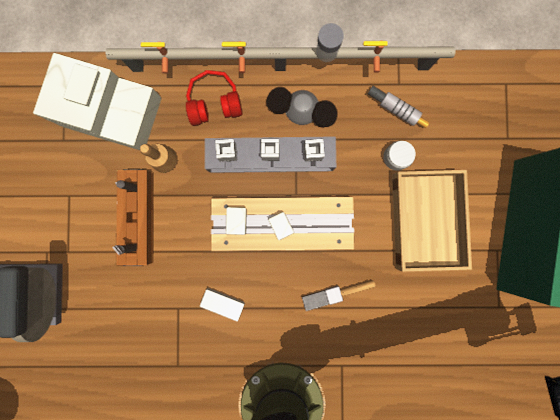

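View pics/scene0.png

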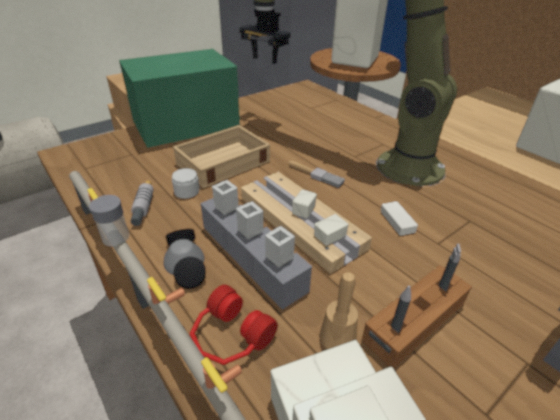

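View pics/wrist0.png

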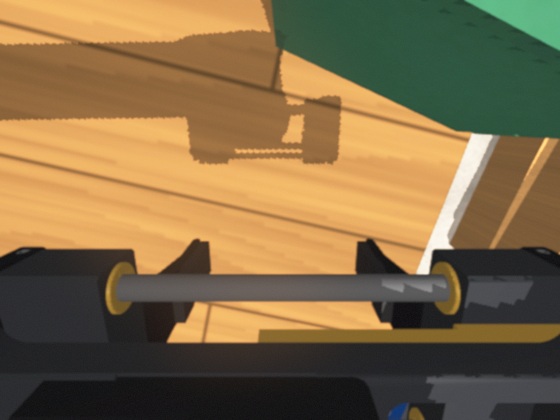

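```bash
cat > h.py <<'E'
import numpy as np, cv2
from scipy.spatial.transform import Rotation as R
from cell import status, vision, workorder
def cam(name):
    p=vision.camera_params(name); f=210/np.tan(np.radians(p['fovy']/2))
    K=np.array([[f,0,p['cx']],[0,f,p['cy']],[0,0,1]])
    if name=='wrist':
        o=status.get_obs(); T=np.eye(4); T[:3,:3]=R.from_euler('xyz',o['tool_rot'],degrees=True).as_matrix(); T[:3,3]=o['tool_pos']
        T=T@p['tool_from_camera']
    else:
        T=np.eye(4); T[:3,:3]=R.from_euler('xyz',p['orientation'],degrees=True).as_matrix(); T[:3,3]=p['eye']
    return K,T
def ray(c,uv):
    K,T=c; d=T[:3,:3]@np.linalg.solve(K,[uv[0],uv[1],1]); return T[:3,3],d
def unp(c,uv,z):
    o,d=ray(c,uv); return (o+d*(z-o[2])/d[2])
def proj(c,P):
    K,T=c; q=T[:3,:3].T@(np.asarray(P)-T[:3,3]); q=K@q; return q[:2]/q[2]
def snap(name,fn,crop=None,s=1):
    c=cam(name); im=vision.read_camera(name); np.save(f'pics/{fn}.npy',im)
    b=im[:,:,::-1]
    if crop: x0,y0,x1,y1=crop; b=b[y0:y1,x0:x1]
    b=cv2.resize(b,None,fx=s,fy=s,interpolation=cv2.INTER_CUBIC); cv2.imwrite(f'pics/{fn}.png',b); return c,im
E
python3 - <<'E'
from h import *
im=cv2.imread('pics/top0.png')
cv2.imwrite('pics/t1.png',cv2.resize(im[130:260,195:365],None,fx=4.5,fy=4.5,interpolation=cv2.INTER_CUBIC))
cv2.imwrite('pics/t2.png',cv2.resize(im[130:280,95:175],None,fx=4,fy=4,interpolation=cv2.INTER_CUBIC))
c=cam('top')
for n,uv,z in [('base',(285,390),0),('rail tl',(211,198),.041),('tr',(354,198),.041),('bl',(211,250),.041),('br',(354,250),.041),('crate',(397,172),.065),('crate',(466,171),.065),('crate',(470,268),.065),('crate',(402,268),.065)]:
    print(n,unp(c,uv,z).round(4))
E
```

```text
base [ 0.0382 -0.0093  0.    ]
rail tl [0.5558 0.1864 0.041 ]
tr [ 0.5543 -0.1955  0.041 ]
bl [0.4175 0.1857 0.041 ]
br [ 0.4161 -0.1937  0.041 ]
crate [ 0.6206 -0.3051  0.065 ]
crate [ 0.6225 -0.4859  0.065 ]
crate [ 0.3699 -0.4894  0.065 ]
crate [ 0.3705 -0.3134  0.065 ]
```

View pics/t1.png

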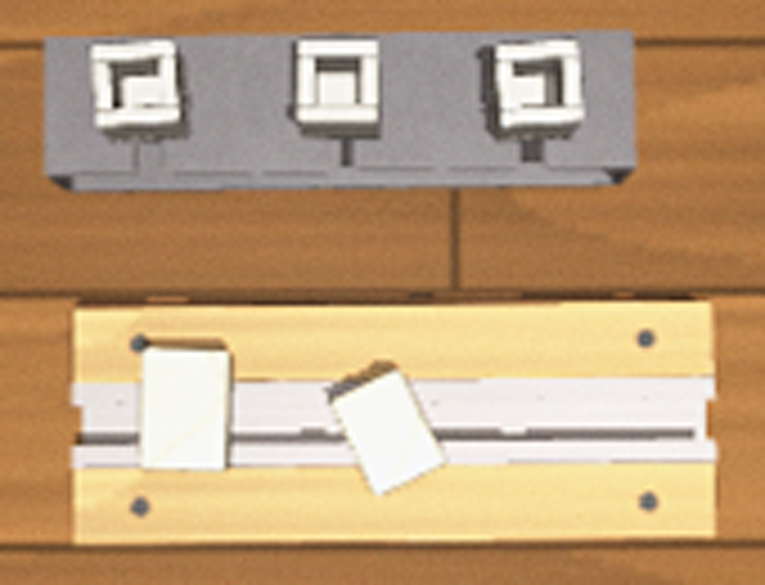

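View pics/t2.png

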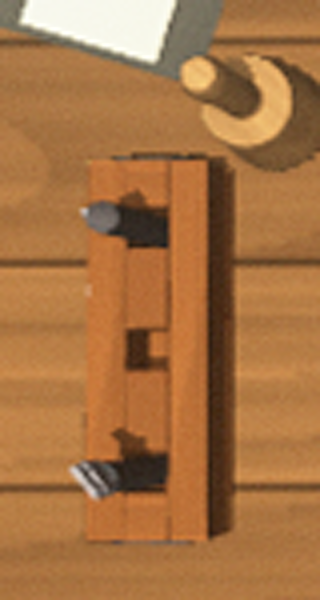

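Run:
```python
from h import *
im=cv2.imread('pics/scene0.png')
cv2.imwrite('pics/s1.png',cv2.resize(im[160:290,190:380],None,fx=4.2,fy=4.2,interpolation=cv2.INTER_CUBIC))
cv2.imwrite('pics/s2.png',cv2.resize(im[230:360,310:480],None,fx=4.5,fy=4.5,interpolation=cv2.INTER_CUBIC))
c=cam('top')
f=lambda u,v,z:print(unp(c,(195+u/4.5,130+v/4.5),z).round(4))
print('off1');[f(*p,.079) for p in [(147,349),(228,350),(226,469),(143,466)]]
print('off2');[f(*p,.085) for p in [(334,402),(402,371),(446,462),(379,495)]]
print('hanger');[f(*p,.082) for p in [(45,40),(634,32),(636,168),(45,178)]]
print('cup tops')
for q in [[(92,44),(173,41),(180,124),(98,128)],[(297,41),(377,40),(380,123),(297,126)],[(495,43),(577,40),(585,124),(503,128)]]:
    print(np.mean([unp(c,(195+u/4.5,130+v/4.5),.149) for u,v in q],0).round(4)); [f(*p,.149) for p in q]
print('carrier');g=lambda u,v,z:print(unp(c,(95+u/4,130+v/4),z).round(4))
[g(*p,.06) for p in [(88,158),(207,158),(209,541),(86,541)]]
print('chisel tops');g(82,212,.168);g(95,478,.168)
```

```text
off1
[0.5285 0.1371 0.079 ]
[0.5277 0.0906 0.079 ]
[0.4597 0.0918 0.079 ]
[0.4616 0.1392 0.079 ]
off2
[0.4976 0.0297 0.085 ]
[ 0.5151 -0.0091  0.085 ]
[ 0.4633 -0.0338  0.085 ]
[0.4447 0.0043 0.085 ]
hanger
[0.7071 0.1961 0.082 ]
[ 0.7102 -0.1438  0.082 ]
[ 0.6313 -0.144   0.082 ]
[0.627  0.1956 0.082 ]
cup tops
[0.6692 0.135  0.149 ]
[0.6913 0.1588 0.149 ]
[0.6928 0.1149 0.149 ]
[0.6474 0.111  0.149 ]
[0.6454 0.1554 0.149 ]
[0.6697 0.0255 0.149 ]
[0.6925 0.0476 0.149 ]
[0.6929 0.0042 0.149 ]
[0.6475 0.0027 0.149 ]
[0.6461 0.0476 0.149 ]
[ 0.6686 -0.084   0.149 ]
[ 0.6909 -0.0598  0.149 ]
[ 0.6924 -0.1043  0.149 ]
[ 0.6465 -0.1082  0.149 ]
[ 0.6445 -0.0638  0.149 ]
carrier
[0.631  0.4318 0.06  ]
[0.6306 0.3532 0.06  ]
[0.3796 0.3488 0.06  ]
[0.3799 0.429  0.06  ]
chisel tops
[0.5845 0.3941 0.168 ]
[0.4265 0.3838 0.168 ]
```

View pics/s1.png

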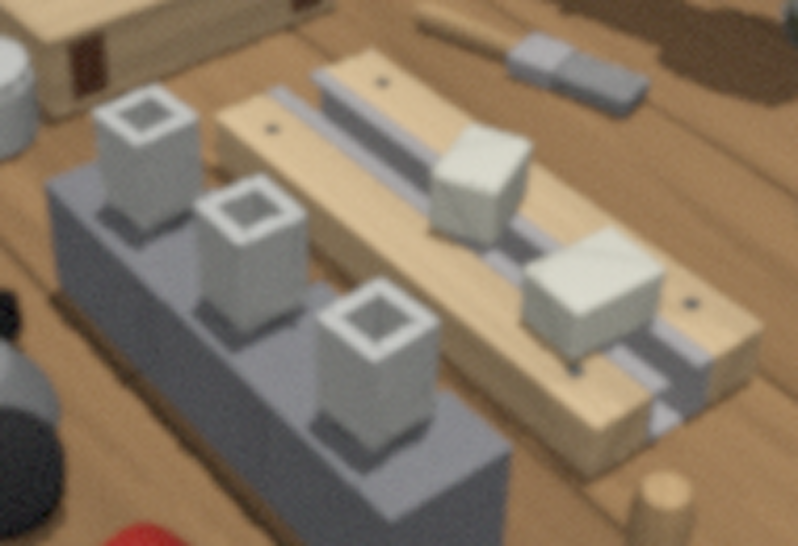

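View pics/s2.png

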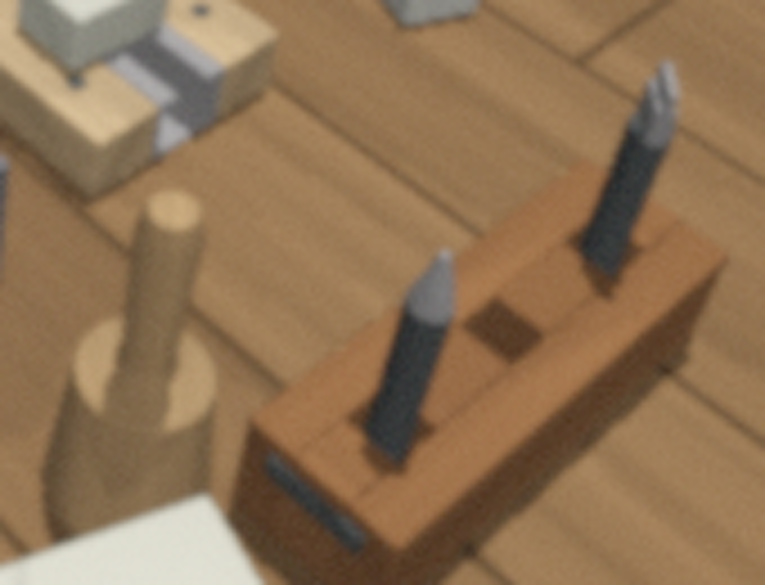

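Call:
step_arm(series=[{"x": 0.301, "y": 0.233, "claw": 100}, {"x": 0.301, "y": 0.233}, {"x": 0.301, "y": 0.233}, {"x": 0.301, "y": 0.233}, {"x": 0.301, "y": 0.233}, {"x": 0.301, "y": 0.233}, {"x": 0.301, "y": 0.233}, {"x": 0.311, "y": 0.631, "az": 12.3}, {"x": 0.311, "y": 0.631, "az": 12.3}, {"x": 0.311, "y": 0.631, "az": 12.3}, {"x": 0.311, "y": 0.631, "az": 12.3}, {"x": 0.311, "y": 0.631, "az": 12.3}])

```text
invalid input
```

Call:
step_arm(series=[{"x": 0, "y": 0, "z": 0}, {"x": 0, "y": 0, "z": 0}, {"x": 0, "y": 0, "z": 0}, {"x": 0, "y": 0, "z": 0}, {"x": 0, "y": 0, "z": 0}])

```text
invalid input
```

Call:
step_arm(series=[{"ax": 0, "ay": 0, "az": 0, "x": 0.301, "y": 0.233, "z": 0, "claw": 100}, {"ax": 0, "ay": 0, "az": 0, "x": 0.301, "y": 0.233, "z": 0, "claw": 100}, {"ax": 0, "ay": 0, "az": 0, "x": 0.301, "y": 0.233, "z": 0, "claw": 100}, {"ax": 0, "ay": 0, "az": 0, "x": 0.301, "y": 0.233, "z": 0, "claw": 100}, {"ax": 0, "ay": 0, "az": 0, "x": 0.301, "y": 0.233, "z": 0, "claw": 100}, {"ax": 0, "ay": 0, "az": 0, "x": 0.301, "y": 0.233, "z": 0, "claw": 100}, {"ax": 0, "ay": 0, "az": 0, "x": 0.301, "y": 0.233, "z": 0, "claw": 100}, {"ax": 0, "ay": 0, "az": 12.3, "x": 0.331, "y": 0.631, "z": 0, "claw": 100}, {"ax": 0, "ay": 0, "az": 12.3, "x": 0.331, "y": 0.631, "z": 0, "claw": 100}, {"ax": 0, "ay": 0, "az": 12.3, "x": 0.331, "y": 0.631, "z": 0, "claw": 100}, {"ax": 0, "ay": 0, "az": 12.3, "x": 0.331, "y": 0.631, "z": 0, "claw": 100}, {"ax": 0, "ay": 0, "az": 12.3, "x": 0.331, "y": 0.631, "z": 0, "claw": 100}], squeeze=30)

```text
time_s: 1.35
tool_pos: [0.4581, -0.1684, 0.2304]
tool_rot: [180.0, 0.0, 25.6]
force: [1.0, -0.4, -0.3]
grip_width: 0.087
```

Call:
step_arm(series=[{"ax": 0, "ay": 0, "az": 0, "x": 0.022, "y": 0.166, "z": -0.03, "claw": 100}, {"ax": 0, "ay": 0, "az": 0, "x": 0.022, "y": 0.166, "z": -0.03, "claw": 100}, {"ax": 0, "ay": 0, "az": 0, "x": 0.022, "y": 0.166, "z": -0.03, "claw": 100}, {"ax": 0, "ay": 0, "az": 0, "x": 0.022, "y": 0.166, "z": -0.03, "claw": 100}, {"ax": 0, "ay": 0, "az": 0, "x": 0.022, "y": 0.166, "z": -0.03, "claw": 100}, {"ax": 0, "ay": 0, "az": 0, "x": 0.022, "y": 0.166, "z": -0.03, "claw": 100}])

```text
time_s: 1.95
tool_pos: [0.4801, -0.0051, 0.2004]
tool_rot: [180.0, 0.0, 25.6]
force: [0.2, -0.5, -0.3]
grip_width: 0.0874
```

Run:
```python
from h import *
o=status.get_obs(); print({k:np.round(o[k],4) for k in ('time_s','qpos','tool_pos','tool_rot','force')})
snap('wrist','w1'); snap('top','t3',(195,130,365,260),4.5)
```

```text
{'time_s': np.float64(1.95), 'qpos': array([ 3.537830e+01,  8.040000e-02, -3.762140e+01,  1.076556e+02,
        9.990000e-02,  7.231010e+01, -6.667040e+01]), 'tool_pos': array([ 0.4801, -0.0051,  0.2004]), 'tool_rot': array([1.799693e+02, 4.520000e-02, 2.560310e+01]), 'force': array([ 0.2039, -0.5458, -0.3494])}
```

View pics/w1.png

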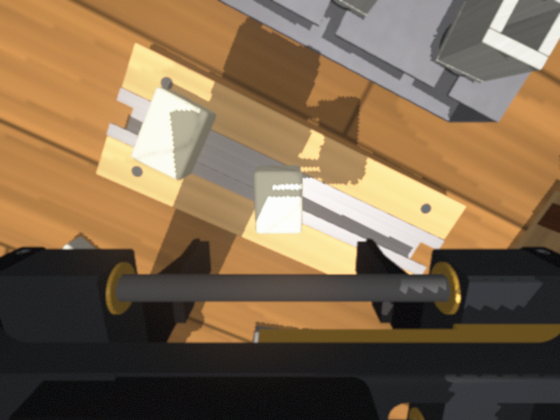

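View pics/t3.png

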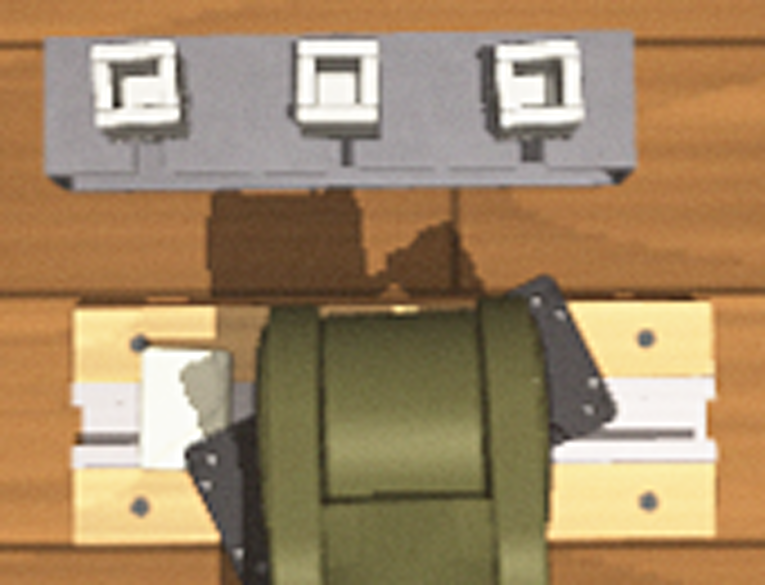

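Run:
```python
from h import *
c=cam('wrist')
for uv in [(279.5,199),(258,170),(302,167),(302,233),(257,234)]: print(unp(c,uv,.085).round(4))
```

```text
[ 0.4863 -0.0009  0.085 ]
[0.5026 0.0284 0.085 ]
[ 0.5222 -0.0066  0.085 ]
[ 0.4649 -0.0352  0.085 ]
[0.4453 0.0038 0.085 ]
```

Call:
step_arm(series=[{"ax": 0, "ay": 0, "az": 0, "x": 0.004, "y": 0.002, "z": -0.05, "claw": 100}, {"ax": 0, "ay": 0, "az": 0, "x": 0.004, "y": 0.002, "z": -0.1, "claw": 100}, {"ax": 0, "ay": 0, "az": 0, "x": 0.004, "y": 0.002, "z": -0.145, "claw": 100}, {"ax": 0, "ay": 0, "az": 0, "x": 0.004, "y": 0.002, "z": -0.145, "claw": 100}, {"ax": 0, "ay": 0, "az": 0, "x": 0.004, "y": 0.002, "z": -0.145, "claw": 30}, {"ax": 0, "ay": 0, "az": 0, "x": 0.004, "y": 0.002, "z": -0.145, "claw": 30}, {"ax": 0, "ay": 0, "az": 0, "x": 0.004, "y": 0.002, "z": -0.145, "claw": 30}, {"ax": 0, "ay": 0, "az": 0, "x": 0.004, "y": 0.002, "z": -0.145, "claw": 30}, {"ax": 0, "ay": 0, "az": 0, "x": 0.004, "y": 0.002, "z": -0.145, "claw": 30}, {"ax": 0, "ay": 0, "az": 0, "x": 0.004, "y": 0.002, "z": -0.145, "claw": 30}], squeeze=40)

```text
time_s: 3.05
tool_pos: [0.4842, -0.0017, 0.0559]
tool_rot: [-180.0, -0.0, 25.6]
force: [-2.4, 2.9, 2.0]
grip_width: 0.0467
```

Call:
step_arm(series=[{"ax": 0, "ay": 0, "az": 0, "x": 0, "y": 0, "z": 0.04, "claw": 30}, {"ax": 0, "ay": 0, "az": 0, "x": 0, "y": 0, "z": 0.08, "claw": 30}, {"ax": 0, "ay": 0, "az": 0, "x": 0.061, "y": -0.396, "z": 0.1, "claw": 30}, {"ax": 0, "ay": 0, "az": 0, "x": 0.061, "y": -0.396, "z": 0.1, "claw": 30}, {"ax": 0, "ay": 0, "az": 0, "x": 0.061, "y": -0.396, "z": 0.1, "claw": 30}, {"ax": 0, "ay": 0, "az": 0, "x": 0.061, "y": -0.396, "z": 0.1, "claw": 30}, {"ax": 0, "ay": 0, "az": 0, "x": 0.061, "y": -0.396, "z": 0.1, "claw": 30}, {"ax": 0, "ay": 0, "az": 0, "x": 0.061, "y": -0.396, "z": 0.1, "claw": 30}, {"ax": 0, "ay": 0, "az": 0, "x": 0.061, "y": -0.396, "z": 0.1, "claw": 30}, {"ax": 0, "ay": 0, "az": 0, "x": 0.061, "y": -0.396, "z": 0.1, "claw": 30}, {"ax": 0, "ay": 0, "az": 0, "x": 0.061, "y": -0.396, "z": 0.1, "claw": 30}, {"ax": 0, "ay": 0, "az": 0, "x": 0.061, "y": -0.396, "z": 0.1, "claw": 30}])

```text
time_s: 4.25
tool_pos: [0.5439, -0.4002, 0.1537]
tool_rot: [-179.9, 0.1, 25.4]
force: [0.5, 1.3, -2.2]
grip_width: 0.0454
```

Call:
step_arm(series=[{"ax": 0, "ay": 0, "az": 0, "x": 0, "y": 0, "z": -0.05, "claw": 30}, {"ax": 0, "ay": 0, "az": 0, "x": 0, "y": 0, "z": -0.09, "claw": 30}, {"ax": 0, "ay": 0, "az": 0, "x": 0, "y": 0, "z": -0.126, "claw": 30}, {"ax": 0, "ay": 0, "az": 0, "x": 0, "y": 0, "z": -0.126, "claw": 30}, {"ax": 0, "ay": 0, "az": 0, "x": 0, "y": 0, "z": -0.126, "claw": 85}, {"ax": 0, "ay": 0, "az": 0, "x": 0, "y": 0, "z": -0.126, "claw": 85}, {"ax": 0, "ay": 0, "az": 0, "x": 0, "y": 0, "z": -0.126, "claw": 85}, {"ax": 0, "ay": 0, "az": 0, "x": 0, "y": 0, "z": -0.06, "claw": 85}, {"ax": 0, "ay": 0, "az": 0, "x": 0, "y": 0, "z": 0, "claw": 85}, {"ax": 0, "ay": 0, "az": 0, "x": 0, "y": 0, "z": 0.04, "claw": 85}, {"ax": 0, "ay": 0, "az": 0, "x": 0, "y": 0, "z": 0.04, "claw": 85}])

```text
time_s: 5.35
tool_pos: [0.5484, -0.3998, 0.2045]
tool_rot: [179.4, -0.3, 25.6]
force: [0.7, -0.2, -0.1]
grip_width: 0.0738
```

Run:
```python
from h import *
snap('wrist','w2'); snap('top','t4')
```

```text
(no output)
```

View pics/t4.png

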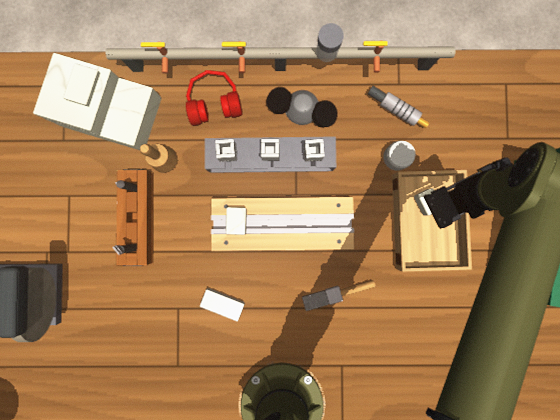

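View pics/w2.png

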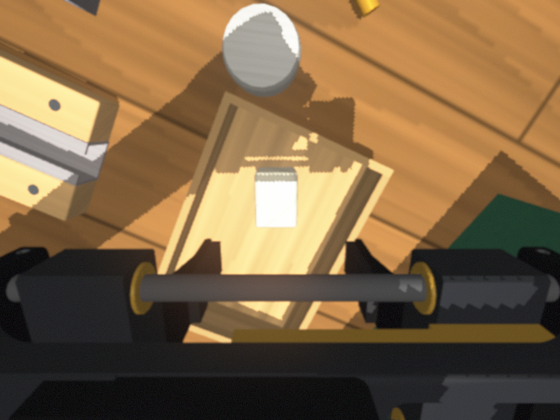

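Run:
```python
from h import *
print(status.get_obs()['qpos'].round(1))
```

```text
[ 51.7  23.9 -24.1  80.9   9.9  76.7 -37.2]
```

Call:
step_arm(series=[{"ax": 0, "ay": 0, "az": -25.6, "x": -0.04, "y": 0.513, "z": 0, "claw": 100}, {"ax": 0, "ay": 0, "az": -25.6, "x": -0.04, "y": 0.513, "z": 0, "claw": 100}, {"ax": 0, "ay": 0, "az": -25.6, "x": -0.04, "y": 0.513, "z": 0, "claw": 100}, {"ax": 0, "ay": 0, "az": -25.6, "x": -0.04, "y": 0.513, "z": 0, "claw": 100}, {"ax": 0, "ay": 0, "az": -25.6, "x": -0.04, "y": 0.513, "z": 0, "claw": 100}, {"ax": 0, "ay": 0, "az": -25.6, "x": -0.055, "y": 0.515, "z": 0, "claw": 100}, {"ax": 0, "ay": 0, "az": -25.6, "x": -0.055, "y": 0.515, "z": 0, "claw": 100}, {"ax": 0, "ay": 0, "az": -25.6, "x": -0.055, "y": 0.515, "z": 0, "claw": 100}, {"ax": 0, "ay": 0, "az": -25.6, "x": -0.055, "y": 0.515, "z": 0, "claw": 100}, {"ax": 0, "ay": 0, "az": -25.6, "x": -0.055, "y": 0.515, "z": 0, "claw": 100}, {"ax": 0, "ay": 0, "az": -25.6, "x": -0.055, "y": 0.515, "z": 0, "claw": 100}, {"ax": 0, "ay": 0, "az": -25.6, "x": -0.055, "y": 0.515, "z": 0, "claw": 100}])

```text
time_s: 6.65
tool_pos: [0.4885, 0.1204, 0.1947]
tool_rot: [-180.0, 0.1, 0.4]
force: [0.7, 0.0, 0.8]
grip_width: 0.0871
```

Call:
step_arm(series=[{"ax": 0, "ay": 0, "az": 0, "x": 0, "y": 0, "z": 0, "claw": 100}])

```text
time_s: 6.75
tool_pos: [0.4897, 0.1158, 0.1946]
tool_rot: [179.9, 0.1, -0.0]
force: [-0.2, -1.0, -0.6]
grip_width: 0.0871
```

Run:
```python
from h import *
print(status.get_obs()['qpos'].round(1),status.get_obs()['tool_pos'].round(4))
snap('wrist','w3')
```

```text
[  23.4    4.1  -41.   105.1    2.9   71.9 -108.5] [0.4897 0.1158 0.1946]
```

View pics/w3.png

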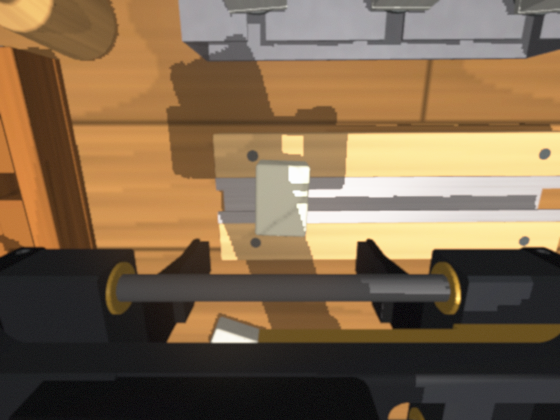

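Run:
```python
from h import *
c=cam('wrist')
for uv in [(282.5,198.5),(257,163),(309,166),(307,236),(257,236)]: print(unp(c,uv,.079).round(4))
print([unp(c,uv,.041).round(4) for uv in [(218,185),(560,178),(218,220),(560,213),(214,134),(560,134)]])
```

```text
[0.4984 0.1144 0.079 ]
[0.5317 0.1374 0.079 ]
[0.5288 0.0902 0.079 ]
[0.4607 0.0906 0.079 ]
[0.4609 0.1393 0.079 ]
[array([0.5036, 0.1824, 0.041 ]), array([ 0.5102, -0.1773,  0.041 ]), array([0.4647, 0.1848, 0.041 ]), array([ 0.4717, -0.1873,  0.041 ]), array([0.5559, 0.1831, 0.041 ]), array([ 0.5551, -0.1657,  0.041 ])]
```

Call:
step_arm(series=[{"ax": 0, "ay": 0, "az": 0, "x": 0.006, "y": -0.001, "z": -0.05, "claw": 100}, {"ax": 0, "ay": 0, "az": 0, "x": 0.006, "y": -0.001, "z": -0.1, "claw": 100}, {"ax": 0, "ay": 0, "az": 0, "x": 0.006, "y": -0.001, "z": -0.141, "claw": 100}, {"ax": 0, "ay": 0, "az": 0, "x": 0.006, "y": -0.001, "z": -0.141, "claw": 100}, {"ax": 0, "ay": 0, "az": 0, "x": 0.006, "y": -0.001, "z": -0.141, "claw": 35}, {"ax": 0, "ay": 0, "az": 0, "x": 0.006, "y": -0.001, "z": -0.141, "claw": 35}, {"ax": 0, "ay": 0, "az": 0, "x": 0.006, "y": -0.001, "z": -0.141, "claw": 35}, {"ax": 0, "ay": 0, "az": 0, "x": 0.006, "y": -0.001, "z": -0.141, "claw": 35}, {"ax": 0, "ay": 0, "az": 0, "x": 0.006, "y": -0.001, "z": -0.141, "claw": 35}, {"ax": 0, "ay": 0, "az": 0, "x": 0.006, "y": -0.001, "z": -0.09, "claw": 35}, {"ax": 0, "ay": 0, "az": 0, "x": 0.006, "y": -0.001, "z": -0.04, "claw": 35}])

```text
time_s: 7.9
tool_pos: [0.4943, 0.1152, 0.1539]
tool_rot: [-180.0, 0.3, 0.0]
force: [2.5, -1.1, -2.2]
grip_width: 0.0496
```

Call:
step_arm(series=[{"ax": 0, "ay": 0, "az": 0, "x": -0.006, "y": -0.25, "z": 0.01, "claw": 35}, {"ax": 0, "ay": 0, "az": 0, "x": -0.006, "y": -0.25, "z": 0.01, "claw": 35}, {"ax": 0, "ay": 0, "az": 0, "x": -0.006, "y": -0.25, "z": 0.01, "claw": 35}, {"ax": 0, "ay": 0, "az": 0, "x": -0.006, "y": -0.25, "z": 0.01, "claw": 35}, {"ax": 0, "ay": 0, "az": 0, "x": -0.006, "y": -0.25, "z": 0.01, "claw": 35}, {"ax": 0, "ay": 0, "az": 0, "x": -0.056, "y": -0.513, "z": 0.01, "claw": 35}, {"ax": 0, "ay": 0, "az": 0, "x": -0.056, "y": -0.513, "z": 0.01, "claw": 35}, {"ax": 0, "ay": 0, "az": 0, "x": -0.056, "y": -0.513, "z": 0.01, "claw": 35}, {"ax": 0, "ay": 0, "az": 0, "x": -0.056, "y": -0.513, "z": 0.01, "claw": 35}, {"ax": 0, "ay": 0, "az": 0, "x": -0.056, "y": -0.513, "z": 0.01, "claw": 35}, {"ax": 0, "ay": 0, "az": 0, "x": -0.056, "y": -0.513, "z": 0.01, "claw": 35}, {"ax": 0, "ay": 0, "az": 0, "x": -0.056, "y": -0.513, "z": 0.01, "claw": 35}])

```text
time_s: 9.1
tool_pos: [0.4375, -0.4014, 0.1634]
tool_rot: [180.0, 0.1, -0.4]
force: [-0.2, 1.0, -3.8]
grip_width: 0.0495
```

Call:
step_arm(series=[{"ax": 0, "ay": 0, "az": 0, "x": 0, "y": 0, "z": 0, "claw": 35}, {"ax": 0, "ay": 0, "az": 0, "x": 0, "y": 0, "z": 0, "claw": 35}])

```text
time_s: 9.3
tool_pos: [0.4412, -0.3953, 0.1642]
tool_rot: [-179.9, 0.0, 0.1]
force: [0.3, -0.0, -3.3]
grip_width: 0.0495
```

Call:
step_arm(series=[{"ax": 0, "ay": 0, "az": 0, "x": 0, "y": -0.003, "z": -0.05, "claw": 35}, {"ax": 0, "ay": 0, "az": 0, "x": 0, "y": -0.003, "z": -0.1, "claw": 35}, {"ax": 0, "ay": 0, "az": 0, "x": 0, "y": -0.003, "z": -0.139, "claw": 35}, {"ax": 0, "ay": 0, "az": 0, "x": 0, "y": -0.003, "z": -0.139, "claw": 35}, {"ax": 0, "ay": 0, "az": 0, "x": 0, "y": -0.003, "z": -0.139, "claw": 85}, {"ax": 0, "ay": 0, "az": 0, "x": 0, "y": -0.003, "z": -0.139, "claw": 85}, {"ax": 0, "ay": 0, "az": 0, "x": 0, "y": -0.003, "z": -0.139, "claw": 85}, {"ax": 0, "ay": 0, "az": 0, "x": 0, "y": -0.003, "z": -0.08, "claw": 85}, {"ax": 0, "ay": 0, "az": 0, "x": 0, "y": -0.003, "z": -0.03, "claw": 85}, {"ax": 0, "ay": 0, "az": 0, "x": 0, "y": -0.003, "z": 0.06, "claw": 85}, {"ax": 0, "ay": 0, "az": 0, "x": 0, "y": -0.003, "z": 0.06, "claw": 85}])

```text
time_s: 10.4
tool_pos: [0.4403, -0.4002, 0.2275]
tool_rot: [179.9, -0.1, -0.0]
force: [0.9, -0.3, 0.7]
grip_width: 0.0736
```

Run:
```python
from h import *
print(status.get_obs()['qpos'].round(1),status.get_obs()['tool_pos'].round(4))
snap('top','t5')
snap('scene','s5')
```

```text
[ 55.2  12.7 -18.1  91.2   4.   76.7 -53.4] [ 0.4403 -0.4002  0.2275]
```

View pics/t5.png

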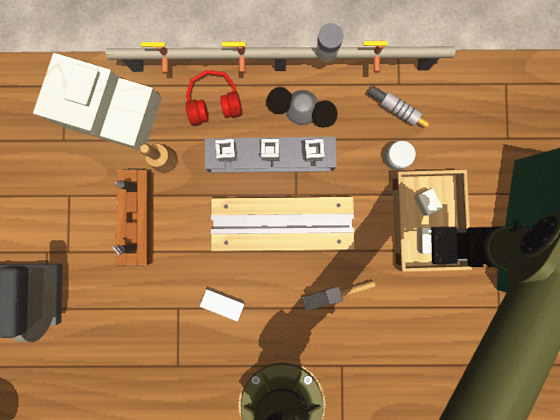

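View pics/s5.png

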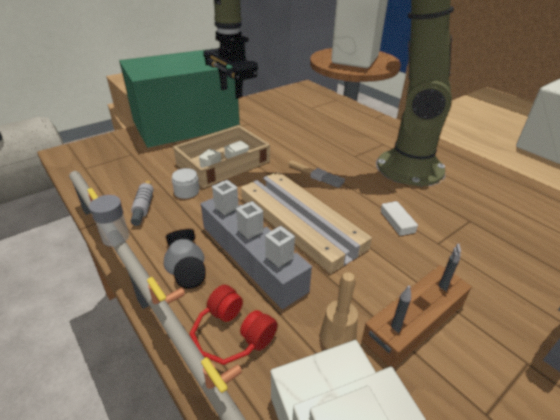

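Run:
```python
from h import *
im=np.load('pics/t5.npy'); c=cam('top')
cv2.imwrite('pics/t5z.png',cv2.resize(im[190:256,200:366,::-1],None,fx=4.8,fy=8,interpolation=cv2.INTER_CUBIC))
g=im.astype(float).mean(2)
for cols in [(225,240),(260,300),(320,345)]:
    p=g[190:256,cols[0]:cols[1]].mean(1)
    print(cols,[(190+i,int(v)) for i,v in enumerate(p)])
```

```text
(225, 240) [(190, 118), (191, 118), (192, 117), (193, 117), (194, 95), (195, 84), (196, 100), (197, 77), (198, 185), (199, 209), (200, 204), (201, 198), (202, 194), (203, 198), (204, 196), (205, 190), (206, 185), (207, 186), (208, 193), (209, 200), (210, 198), (211, 195), (212, 199), (213, 204), (214, 202), (215, 229), (216, 233), (217, 233), (218, 233), (219, 234), (220, 234), (221, 235), (222, 234), (223, 233), (224, 235), (225, 241), (226, 167), (227, 119), (228, 147), (229, 230), (230, 236), (231, 235), (232, 238), (233, 206), (234, 207), (235, 208), (236, 203), (237, 198), (238, 195), (239, 202), (240, 199), (241, 191), (242, 186), (243, 184), (244, 192), (245, 199), (246, 197), (247, 196), (248, 202), (249, 210), (250, 171), (251, 94), (252, 95), (253, 118), (254, 121), (255, 121)]
(260, 300) [(190, 118), (191, 117), (192, 118), (193, 115), (194, 92), (195, 90), (196, 80), (197, 84), (198, 211), (199, 217), (200, 211), (201, 208), (202, 207), (203, 209), (204, 212), (205, 212), (206, 212), (207, 210), (208, 208), (209, 206), (210, 204), (211, 203), (212, 207), (213, 210), (214,
[... 596 characters left out ...]
 207), (198, 220), (199, 217), (200, 214), (201, 213), (202, 212), (203, 205), (204, 197), (205, 195), (206, 200), (207, 210), (208, 211), (209, 208), (210, 208), (211, 209), (212, 208), (213, 205), (214, 239), (215, 241), (216, 242), (217, 240), (218, 240), (219, 243), (220, 244), (221, 243), (222, 242), (223, 244), (224, 248), (225, 173), (226, 119), (227, 157), (228, 242), (229, 245), (230, 244), (231, 244), (232, 212), (233, 216), (234, 218), (235, 216), (236, 215), (237, 213), (238, 213), (239, 208), (240, 198), (241, 197), (242, 198), (243, 207), (244, 209), (245, 208), (246, 209), (247, 209), (248, 215), (249, 168), (250, 92), (251, 76), (252, 102), (253, 108), (254, 103), (255, 100)]
```

View pics/t5z.png

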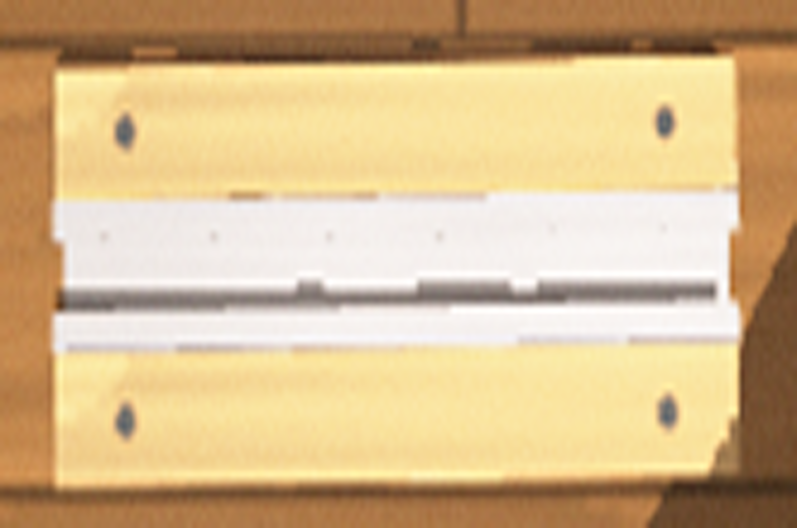

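Run:
```python
from h import *
c=cam('top')
for u,v in [(232,223.9),(280,223.4),(332,222.9)]: print(unp(c,(u,v),.041).round(4), unp(c,(u,v-9),.041)[0]-unp(c,(u,v+9),.041)[0])
```

```text
[0.4865 0.1301 0.041 ] 0.04786755495165962
[0.4873 0.0023 0.041 ] 0.04785871688083598
[ 0.4881 -0.1361  0.041 ] 0.04784865196701005
```

Call:
step_arm(series=[{"ax": 0, "ay": 0, "az": 0, "x": 0.229, "y": 0.316, "z": -0.01, "claw": 90}, {"ax": 0, "ay": 0, "az": 0, "x": 0.229, "y": 0.316, "z": -0.01, "claw": 90}, {"ax": 0, "ay": 0, "az": 0, "x": 0.229, "y": 0.316, "z": -0.01, "claw": 90}, {"ax": 0, "ay": 0, "az": 0, "x": 0.229, "y": 0.316, "z": -0.01, "claw": 90}, {"ax": 0, "ay": 0, "az": 0, "x": 0.229, "y": 0.316, "z": -0.01, "claw": 90}, {"ax": 0, "ay": 0, "az": 0, "x": 0.229, "y": 0.316, "z": -0.01, "claw": 90}, {"ax": 0, "ay": 0, "az": 0, "x": 0.229, "y": 0.316, "z": -0.01, "claw": 90}, {"ax": 0, "ay": 0, "az": 0, "x": 0.229, "y": 0.316, "z": -0.01, "claw": 90}, {"ax": 0, "ay": 0, "az": 0, "x": 0.229, "y": 0.316, "z": -0.01, "claw": 90}, {"ax": 0, "ay": 0, "az": 0, "x": 0.229, "y": 0.316, "z": -0.01, "claw": 90}, {"ax": 0, "ay": 0, "az": 0, "x": 0.229, "y": 0.316, "z": -0.01, "claw": 90}])

```text
time_s: 11.6
tool_pos: [0.6688, -0.0864, 0.2144]
tool_rot: [179.9, 0.0, -0.1]
force: [-0.9, -0.4, 0.2]
grip_width: 0.0781
```

Run:
```python
from h import *
print(status.get_obs()['qpos'].round(1),status.get_obs()['tool_pos'].round(4))
snap('wrist','w6')
```

```text
[ 26.1  24.3 -28.7  79.7  11.7  78.9 -92.8] [ 0.6688 -0.0864  0.2144]
```

View pics/w6.png

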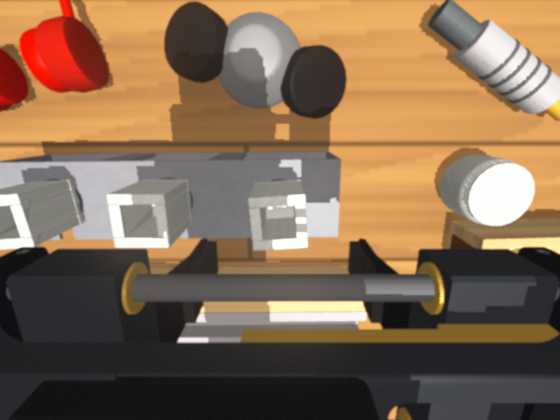

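Run:
```python
from h import *
im=np.load('pics/w6.npy'); c=cam('wrist')
cv2.imwrite('pics/w6z.png',cv2.resize(im[170:260,230:330,::-1],None,fx=6,fy=6,interpolation=cv2.INTER_CUBIC))
for uv in [(279,220),(251,195),(306,193),(307,247),(254,249)]: print(unp(c,uv,.149).round(4))
```

```text
[ 0.6726 -0.0845  0.149 ]
[ 0.6927 -0.0634  0.149 ]
[ 0.6941 -0.1052  0.149 ]
[ 0.6497 -0.1068  0.149 ]
[ 0.6482 -0.0643  0.149 ]
```

View pics/w6z.png

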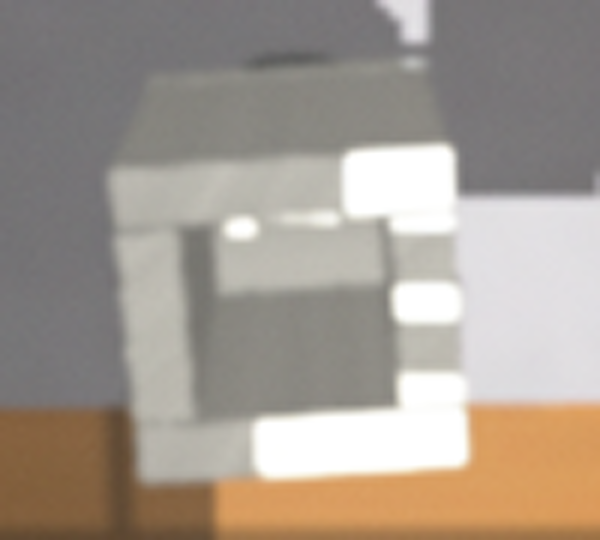

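Call:
step_arm(series=[{"ax": 0, "ay": 0, "az": 0, "x": 0.001, "y": 0.001, "z": -0.04, "claw": 90}, {"ax": 0, "ay": 0, "az": 0, "x": 0.001, "y": 0.001, "z": -0.08, "claw": 90}, {"ax": 0, "ay": 0, "az": 0, "x": 0.001, "y": 0.001, "z": -0.092, "claw": 90}, {"ax": 0, "ay": 0, "az": 0, "x": 0.001, "y": 0.001, "z": -0.092, "claw": 90}, {"ax": 0, "ay": 0, "az": 0, "x": 0.001, "y": 0.001, "z": -0.092, "claw": 55}, {"ax": 0, "ay": 0, "az": 0, "x": 0.001, "y": 0.001, "z": -0.092, "claw": 55}, {"ax": 0, "ay": 0, "az": 0, "x": 0.001, "y": 0.001, "z": -0.092, "claw": 30}, {"ax": 0, "ay": 0, "az": 0, "x": 0.001, "y": 0.001, "z": -0.092, "claw": 30}, {"ax": 0, "ay": 0, "az": 0, "x": 0.001, "y": 0.001, "z": -0.092, "claw": 30}, {"ax": 0, "ay": 0, "az": 0, "x": 0.001, "y": 0.001, "z": -0.092, "claw": 30}, {"ax": 0, "ay": 0, "az": 0, "x": 0.001, "y": 0.001, "z": -0.092, "claw": 30}], squeeze=30)

```text
time_s: 12.75
tool_pos: [0.6706, -0.0833, 0.1232]
tool_rot: [180.0, -0.0, -0.0]
force: [0.3, 0.2, 2.9]
grip_width: 0.0445
```

Call:
step_arm(series=[{"ax": 0, "ay": 0, "az": 0, "x": 0, "y": 0, "z": 0.001, "claw": 30}, {"ax": 0, "ay": 0, "az": 0, "x": -0.01, "y": 0, "z": 0.001, "claw": 30}, {"ax": 0, "ay": 0, "az": 0, "x": -0.02, "y": 0, "z": 0.001, "claw": 30}, {"ax": 0, "ay": 0, "az": 0, "x": -0.03, "y": 0, "z": 0.001, "claw": 30}, {"ax": 0, "ay": 0, "az": 0, "x": -0.04, "y": 0, "z": 0.001, "claw": 30}, {"ax": 0, "ay": 0, "az": 0, "x": -0.05, "y": 0, "z": 0.001, "claw": 30}, {"ax": 0, "ay": 0, "az": 0, "x": -0.06, "y": 0, "z": 0.001, "claw": 30}, {"ax": 0, "ay": 0, "az": 0, "x": -0.072, "y": 0, "z": 0.001, "claw": 30}, {"ax": 0, "ay": 0, "az": 0, "x": -0.072, "y": 0, "z": 0.001, "claw": 30}])

```text
time_s: 13.65
tool_pos: [0.5962, -0.0838, 0.1232]
tool_rot: [180.0, 0.1, -0.0]
force: [0.1, 0.1, -2.6]
grip_width: 0.0441
```

Run:
```python
from h import *
print(status.get_obs()['force'].round(1),status.get_obs()['tool_pos'].round(4))
c,im=snap('scene','s7'); cv2.imwrite('pics/s7z.png',cv2.resize(im[150:300,180:400,::-1],None,fx=3.5,fy=3.5))
```

```text
[ 0.1  0.1 -2.6] [ 0.5962 -0.0838  0.1232]
```

View pics/s7z.png

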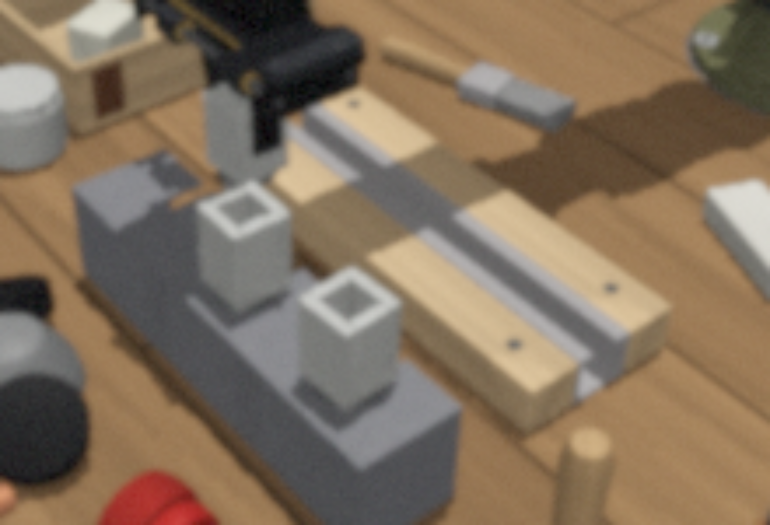

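Call:
step_arm(series=[{"ax": 0, "ay": 0, "az": 0, "x": -0.109, "y": -0.04, "z": 0.01, "claw": 30}, {"ax": 0, "ay": 0, "az": 0, "x": -0.109, "y": -0.04, "z": 0.01, "claw": 30}, {"ax": 0, "ay": 0, "az": 0, "x": -0.109, "y": -0.04, "z": 0.01, "claw": 30}, {"ax": 0, "ay": 0, "az": 0, "x": -0.109, "y": -0.04, "z": 0.01, "claw": 30}, {"ax": 0, "ay": 0, "az": 0, "x": -0.109, "y": -0.04, "z": 0.01, "claw": 30}, {"ax": 0, "ay": 0, "az": 0, "x": -0.109, "y": -0.04, "z": 0.01, "claw": 30}, {"ax": 0, "ay": 0, "az": 0, "x": -0.109, "y": -0.04, "z": 0.01, "claw": 30}])

```text
time_s: 14.4
tool_pos: [0.4905, -0.1226, 0.1336]
tool_rot: [-180.0, -0.0, 0.1]
force: [0.5, -0.7, -2.2]
grip_width: 0.0443
```

Run:
```python
from h import *
print(status.get_obs()['qpos'].round(1),status.get_obs()['force'].round(1),status.get_obs()['tool_pos'].round(4))
snap('wrist','w8',(180,100,400,265),3.6)
c,im=snap('scene','s8'); cv2.imwrite('pics/s8z.png',cv2.resize(im[130:270,180:400,::-1],None,fx=3.6,fy=3.6))
```

```text
[ 38.4   6.7 -28.9 109.5   3.5  64.7 -81.7] [ 0.5 -0.7 -2.2] [ 0.4905 -0.1226  0.1336]
```

View pics/w8.png

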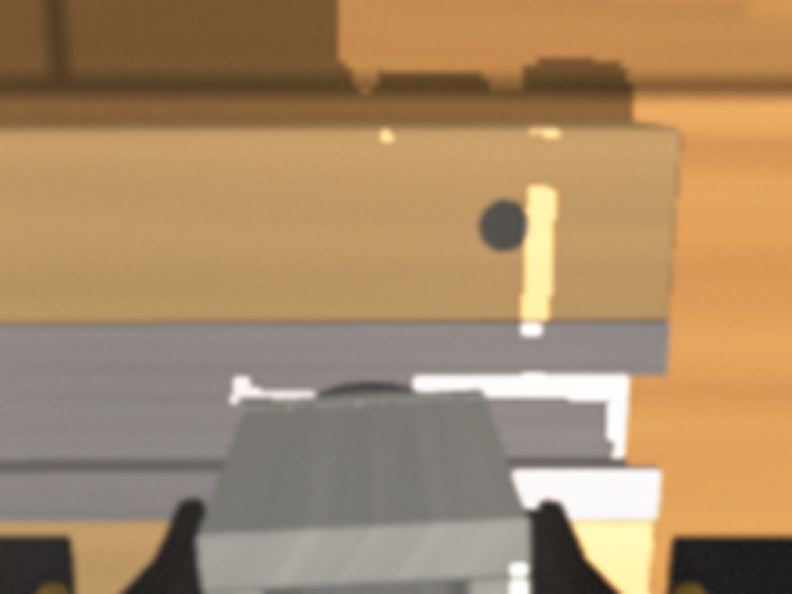

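View pics/s8z.png

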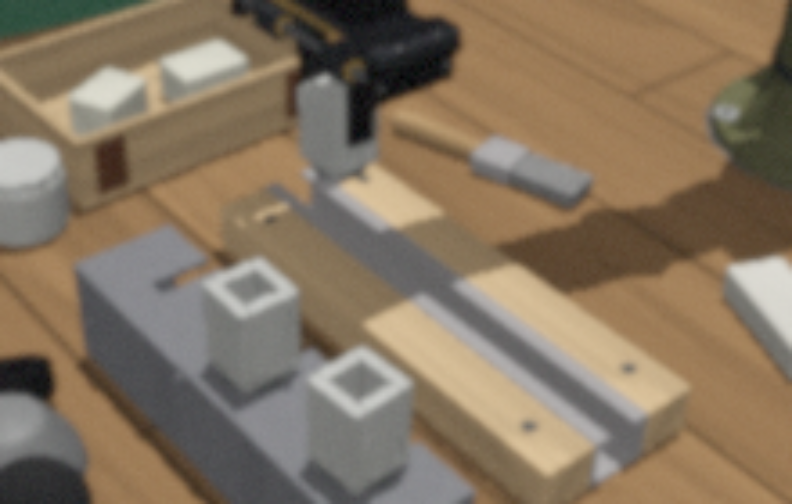

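Run:
```python
from h import *
c=cam('wrist'); z0=status.get_obs()['tool_pos']
f=lambda u,v,z:unp(c,(180+u/3.6,100+v/3.6),z).round(4)
for u,v in [(600,320),(600,373),(590,467),(590,519),(100,321),(100,520)]: print('strut',f(u,v,.041))
zt=z0[2]+.026
for u,v in [(197,533),(527,522)]: print('cuptop',f(u,v,zt))
for u,v in [(240,400),(484,391)]: print('sock bottom',f(u,v,zt-.062))
print('flange front',f(368,384,zt-.062))
for q in [(600,320)]: pass
print('end of board y',f(672,325,.041),f(665,370,.041))
```

```text
strut [ 0.5129 -0.1774  0.041 ]
strut [ 0.4999 -0.1782  0.041 ]
strut [ 0.476  -0.1772  0.041 ]
strut [ 0.4623 -0.178   0.041 ]
strut [ 0.5125 -0.0596  0.041 ]
strut [ 0.4619 -0.0561  0.041 ]
cuptop [ 0.5105 -0.1007  0.1594]
cuptop [ 0.5121 -0.1434  0.1594]
sock bottom [ 0.51   -0.099   0.0974]
sock bottom [ 0.5118 -0.1443  0.0974]
flange front [ 0.5131 -0.1228  0.0974]
end of board y [ 0.5117 -0.1945  0.041 ] [ 0.5007 -0.1937  0.041 ]
```

Call:
step_arm(series=[{"ax": 0, "ay": 0, "az": -1, "x": -0.0015, "y": -0.001, "z": -0.018, "claw": 30}, {"ax": 0, "ay": 0, "az": -1, "x": -0.0015, "y": -0.001, "z": -0.034, "claw": 30}, {"ax": 0, "ay": 0, "az": -1, "x": -0.0015, "y": -0.001, "z": -0.034, "claw": 30}, {"ax": 0, "ay": 0, "az": -1, "x": -0.0015, "y": -0.001, "z": -0.034, "claw": 30}, {"ax": 0, "ay": 0, "az": -1, "x": -0.0015, "y": -0.001, "z": -0.038, "claw": 30}, {"ax": 0, "ay": 0, "az": -1, "x": -0.0015, "y": -0.001, "z": -0.042, "claw": 30}, {"ax": 0, "ay": 0, "az": -1, "x": -0.0015, "y": -0.001, "z": -0.042, "claw": 30}])

```text
time_s: 15.2
tool_pos: [0.4902, -0.1247, 0.0958]
tool_rot: [179.9, -0.2, -1.0]
force: [-5.3, 2.1, 17.7]
grip_width: 0.0442
```

Call:
step_arm(series=[{"ax": 0, "ay": 0, "az": 0, "x": 0, "y": 0, "z": 0.006, "claw": 30}, {"ax": 0, "ay": 0, "az": 0, "x": 0, "y": 0, "z": 0.006, "claw": 30}, {"ax": 0, "ay": 0, "az": 0, "x": 0, "y": 0, "z": 0.006, "claw": 30}])

```text
time_s: 15.5
tool_pos: [0.4879, -0.1246, 0.0976]
tool_rot: [180.0, -0.0, -1.0]
force: [-0.9, 0.3, -2.8]
grip_width: 0.0442
```

Run:
```python
from h import *
print(status.get_obs()['force'].round(1),status.get_obs()['tool_pos'].round(4))
snap('wrist','w9',(180,100,400,265),3.6)
c,im=snap('scene','s9',(230,130,330,210),7)
```

```text
[-0.9  0.3 -2.8] [ 0.4879 -0.1246  0.0976]
```

View pics/w9.png

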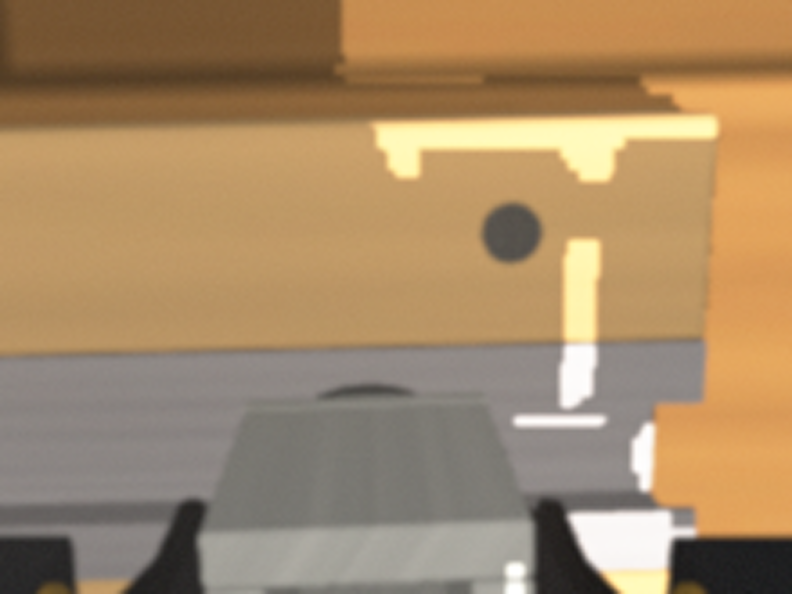

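View pics/s9.png

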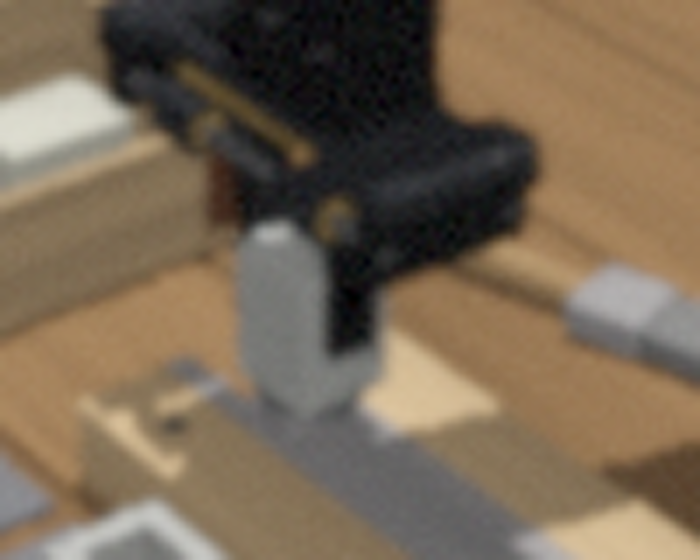

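Run:
```python
from h import *
c=cam('wrist'); z0=status.get_obs()['tool_pos']; print(z0)
f=lambda u,v,z:unp(c,(180+u/3.6,100+v/3.6),z).round(4)
for u,v in [(690,341),(10,355),(655,402),(655,507),(600,512),(680,570),(10,575)]: print('strut',f(u,v,.041))
zt=z0[2]+.026
for u,v in [(200,535),(530,522)]: print('cuptop',f(u,v,zt))
for u,v in [(246,405),(488,402)]: print('sock bottom',f(u,v,zt-.062))
print('flange front',f(368,386,zt-.062))
```

```text
[ 0.48746464 -0.12446121  0.09711839]
strut [ 0.5127 -0.19    0.041 ]
strut [ 0.5123 -0.0523  0.041 ]
strut [ 0.4999 -0.1837  0.041 ]
strut [ 0.4767 -0.185   0.041 ]
strut [ 0.4758 -0.1734  0.041 ]
strut [ 0.462  -0.1912  0.041 ]
strut [ 0.4635 -0.0469  0.041 ]
cuptop [ 0.5081 -0.1031  0.1231]
cuptop [ 0.5092 -0.1458  0.1231]
sock bottom [ 0.5069 -0.1022  0.0611]
sock bottom [ 0.5066 -0.1471  0.0611]
flange front [ 0.5101 -0.1249  0.0611]
```

Call:
step_arm(series=[{"ax": 0, "ay": 0, "az": 0, "x": 0.0005, "y": 0, "z": -0.002, "claw": 30}, {"ax": 0, "ay": 0, "az": 0, "x": 0.0005, "y": 0, "z": -0.004, "claw": 30}, {"ax": 0, "ay": 0, "az": 0, "x": 0.0005, "y": 0, "z": -0.006, "claw": 30}, {"ax": 0, "ay": 0, "az": 0, "x": 0.0005, "y": 0, "z": -0.006, "claw": 30}])

```text
time_s: 16.0
tool_pos: [0.4897, -0.1244, 0.0956]
tool_rot: [179.9, -0.1, -1.0]
force: [-8.5, 2.2, 25.2]
grip_width: 0.0438
```

Run:
```python
from h import *
o=status.get_obs();print(o['force'].round(1),o['wrist_torque'].round(2),o['tool_pos'].round(4),o['tool_rot'].round(2))
c,im=snap('scene','s10',(240,150,320,210),9)
snap('wrist','w10',(180,100,400,265),3.6)
```

```text
[-8.5  2.2 25.2] [0.67 2.02 0.1 ] [ 0.4897 -0.1244  0.0956] [ 1.7991e+02 -9.0000e-02 -1.0000e+00]
```

View pics/s10.png

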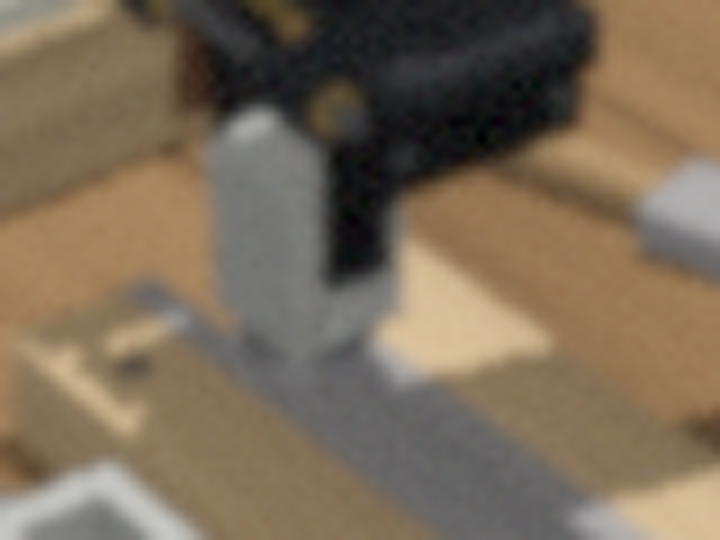

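View pics/w10.png

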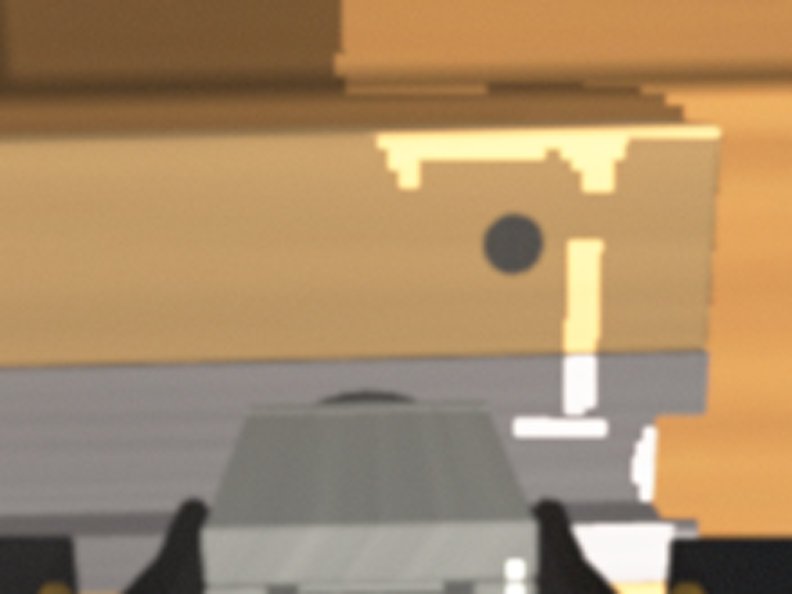

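```bash
cat > ov.py <<'E'
from h import *
def overlay(name,im,c,cupxyz,yaw,fn,crop,s,rail=(.4875,-.004,.2)):
    x0,y0,x1,y1=crop
    b=cv2.resize(im[y0:y1,x0:x1,::-1],None,fx=s,fy=s,interpolation=cv2.INTER_CUBIC).copy()
    def L(P,Q,col):
        p=[(proj(c,a)-[x0,y0]+.5)*s for a in (P,Q)]
        cv2.line(b,tuple(int(v) for v in p[0]),tuple(int(v) for v in p[1]),col,1,cv2.LINE_AA)
    Rr=R.from_euler('z',rail[2],degrees=True).as_matrix(); o=np.array([rail[0],rail[1],.041])
    for dx in (-.012,.012,-.025,.025,-.07,.07): L(o+Rr@[dx,-.19,0],o+Rr@[dx,.19,0],(0,0,255))
    for dy in(-.19,.19): L(o+Rr@[-.07,dy,0],o+Rr@[.07,dy,0],(0,0,255))
    if cupxyz is not None:
        Rc=R.from_euler('z',yaw,degrees=True).as_matrix(); o=np.array(cupxyz)
        def box(hx,hy,z0,z1,col):
            k=[(-hx,-hy),(hx,-hy),(hx,hy),(-hx,hy)]
            for z in(z0,z1):
                for i in range(4): L(o+Rc@[*k[i],z],o+Rc@[*k[(i+1)%4],z],col)
            for q in k: L(o+Rc@[*q,z0],o+Rc@[*q,z1],col)
        box(.018,.009,0,.008,(255,0,255)); box(.022,.022,.019,.081,(0,255,0))
        t=np.linspace(0,6.2832,33)
        for z in(.014,.019):
            P=[o+np.array([.023*np.cos(a),.023*np.sin(a),z]) for a in t]
            for a,d in zip(P,P[1:]): L(a,d,(255,255,0))
    cv2.imwrite(f'pics/{fn}.png',b)
E
python3 - <<'E'
from ov import *
overlay('scene',np.load('pics/s10.npy'),cam('scene'),(.4886,-.1244,.0404),90,'o10s',(220,130,340,220),6.5)
overlay('wrist',np.load('pics/w10.npy'),cam('wrist'),(.4886,-.1244,.0404),90,'o10w',(180,100,400,265),3.6)
E
```

```text
(no output)
```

View pics/o10s.png

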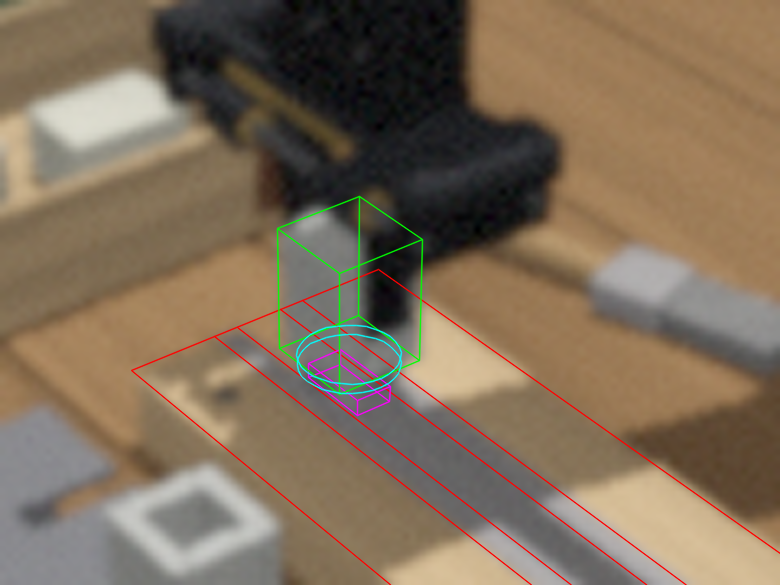

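View pics/o10w.png

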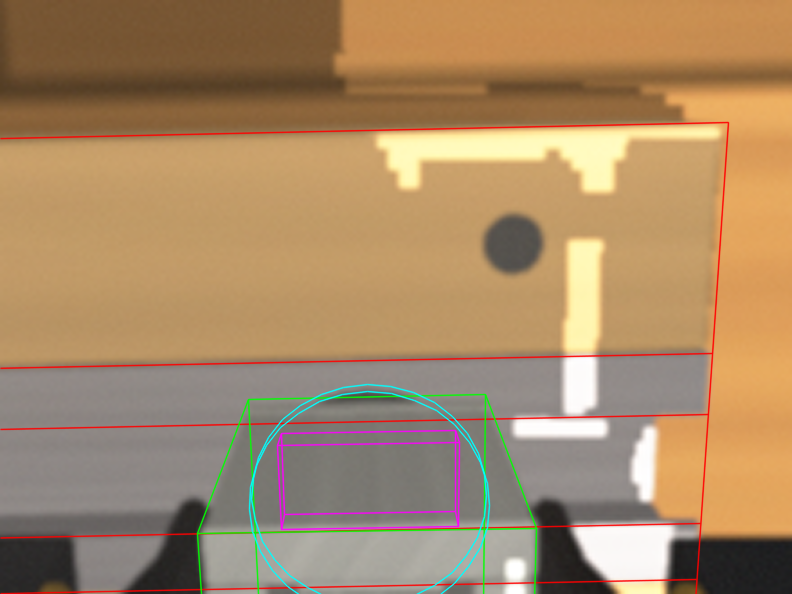

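Run:
```python
from ov import *
im=np.load('pics/s10.npy')
overlay('scene',im,cam('scene'),(.6695,.0255,.068),93,'o10h',(180,150,380,300),4)
```

```text
(no output)
```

View pics/o10h.png

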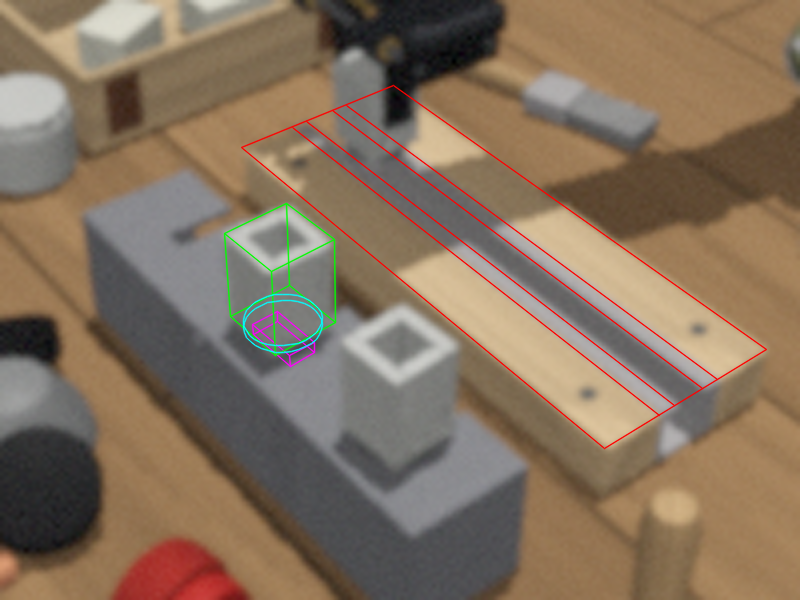

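Run:
```python
from ov import *
im=np.load('pics/s8.npy'); c=cam('scene'); cr=(240,130,320,195)
overlay('scene',im,c,(.4893,-.1226,.0784),90,'o8',cr,9.5)
cv2.imwrite('pics/o8r.png',cv2.resize(im[cr[1]:cr[3],cr[0]:cr[2],::-1],None,fx=9.5,fy=9.5,interpolation=cv2.INTER_CUBIC))
```

```text
(no output)
```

View pics/o8.png

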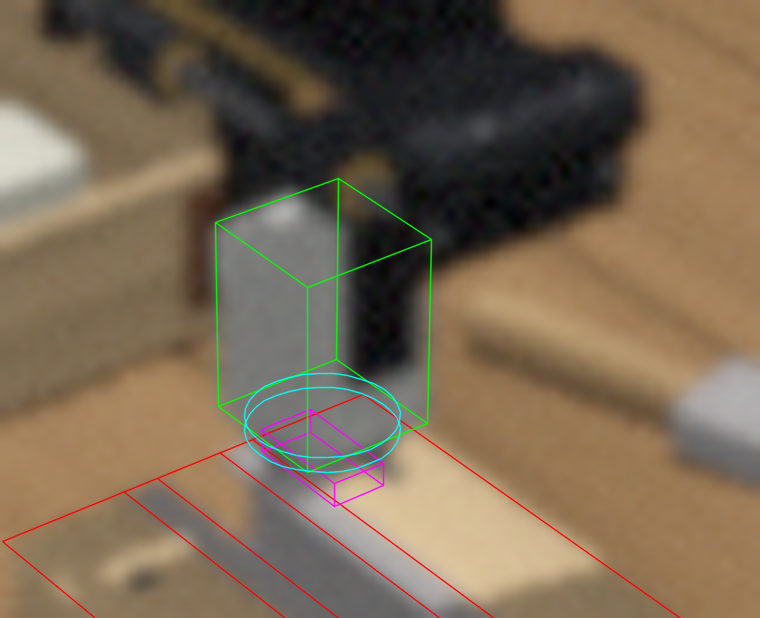

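View pics/o8r.png

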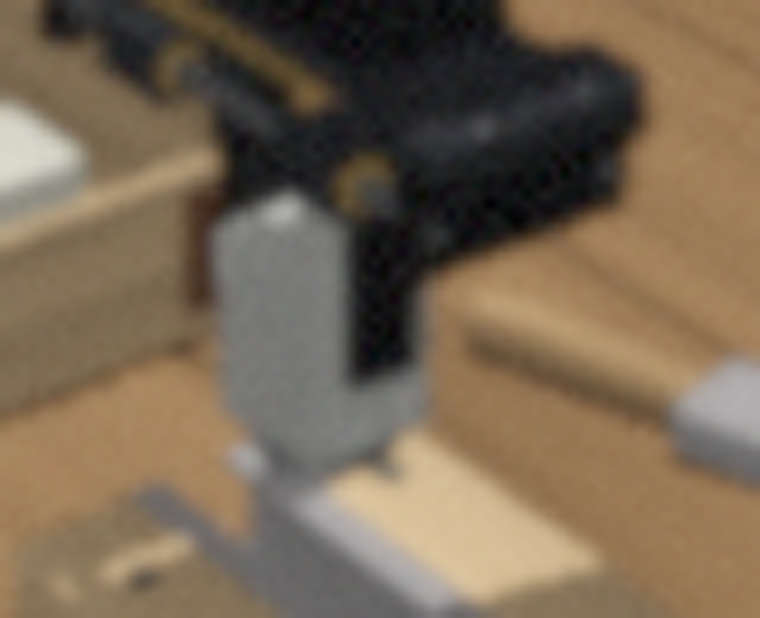

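Call:
step_arm(series=[{"ax": 0, "ay": 0, "az": 0, "x": 0, "y": 0, "z": 0.05, "claw": 30}, {"ax": 0, "ay": 0, "az": 0, "x": 0, "y": 0, "z": 0.1, "claw": 30}, {"ax": 0, "ay": 0, "az": 0, "x": 0, "y": 0.0, "z": 0.1, "claw": 30}, {"ax": 0, "ay": 0, "az": 0, "x": 0, "y": 0.0, "z": 0.1, "claw": 30}])

```text
time_s: 16.5
tool_pos: [0.4889, -0.1247, 0.1923]
tool_rot: [179.9, -0.1, -1.0]
force: [-0.6, 0.5, -2.7]
grip_width: 0.0435
```

Run:
```python
from ov import *
o=status.get_obs();print(o['force'].round(1),o['wrist_torque'].round(2),o['tool_pos'].round(4),o['tool_rot'].round(2))
c=cam('scene'); im=vision.read_camera('scene'); cr=(240,90,320,155)
p=o['tool_pos']
overlay('scene',im,c,(p[0]-.0012,p[1],p[2]-.0552),89,'o11',cr,9.5)
cv2.imwrite('pics/o11r.png',cv2.resize(im[cr[1]:cr[3],cr[0]:cr[2],::-1],None,fx=9.5,fy=9.5,interpolation=cv2.INTER_CUBIC))
```

```text
[-0.6  0.5 -2.7] [ 0.03 -0.   -0.  ] [ 0.4889 -0.1247  0.1923] [ 1.7994e+02 -1.1000e-01 -1.0200e+00]
```

View pics/o11.png

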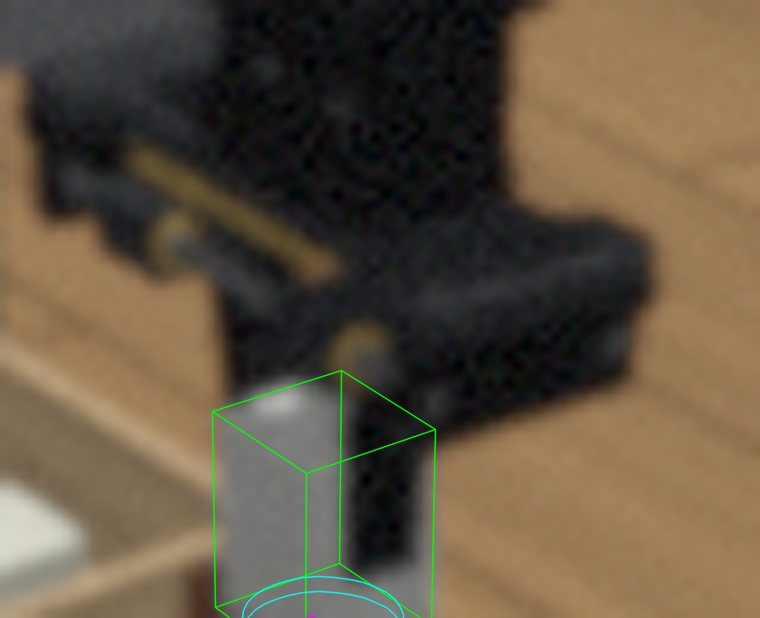

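View pics/o11r.png

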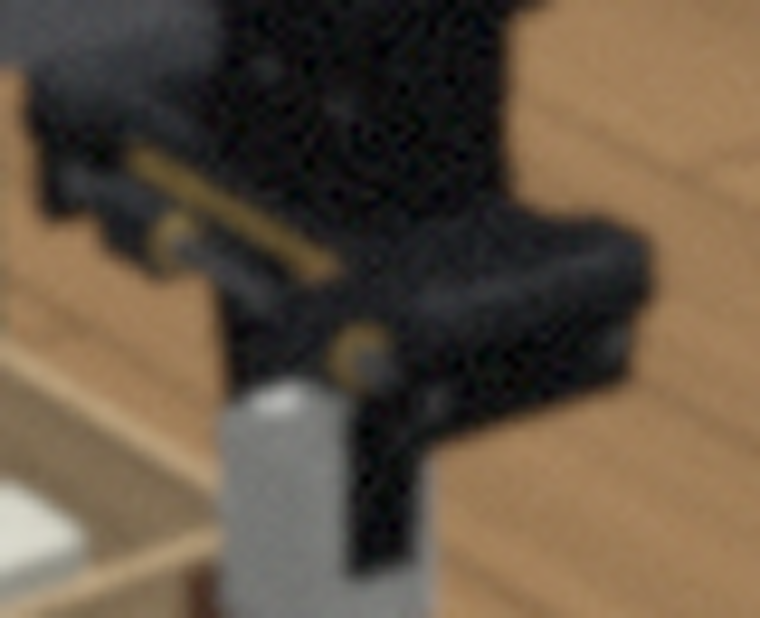

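Crop too high; use a lower crop (costs another 0.05 s).

Run:
```python
from ov import *
o=status.get_obs()
c=cam('scene'); im=vision.read_camera('scene'); cr=(240,120,320,185); np.save('pics/s12.npy',im)
p=o['tool_pos']
overlay('scene',im,c,(p[0]-.0012,p[1],p[2]-.0552),89,'o12',cr,9.5)
cv2.imwrite('pics/o12r.png',cv2.resize(im[cr[1]:cr[3],cr[0]:cr[2],::-1],None,fx=9.5,fy=9.5,interpolation=cv2.INTER_CUBIC))
```

```text
(no output)
```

View pics/o12.png

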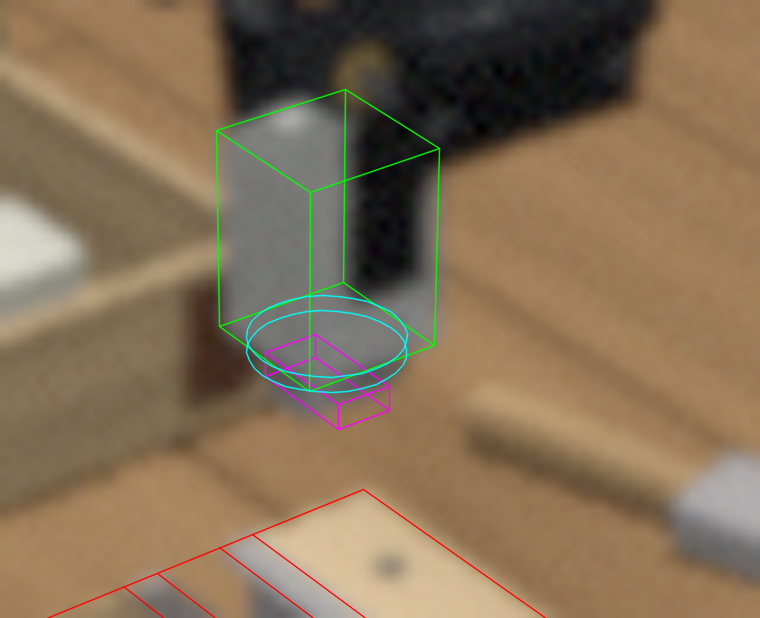

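View pics/o12r.png

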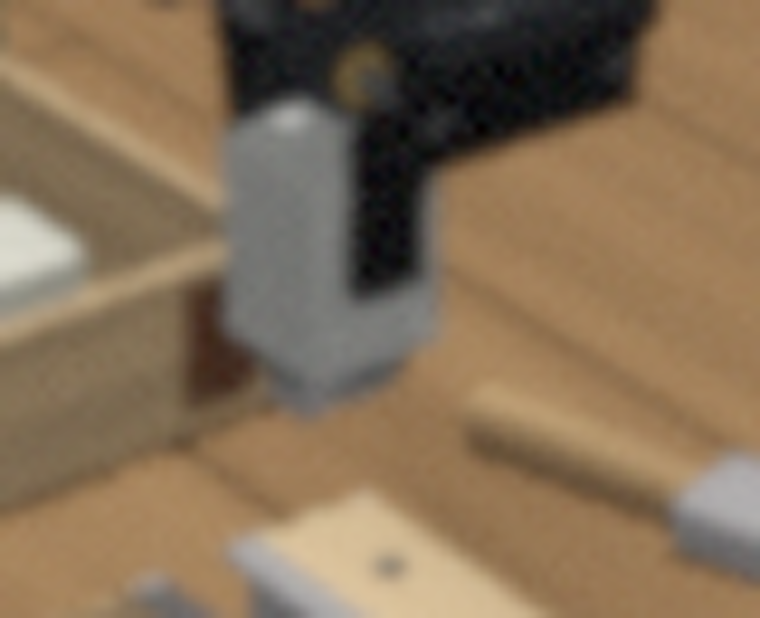

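Run:
```python
from ov import *
p=status.get_obs()['tool_pos']; c=cam('scene'); im=np.load('pics/s12.npy')
overlay('scene',im,c,(p[0]-.0012,p[1],p[2]-.0552),0,'o13',(250,140,310,185),12)
```

```text
(no output)
```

View pics/o13.png

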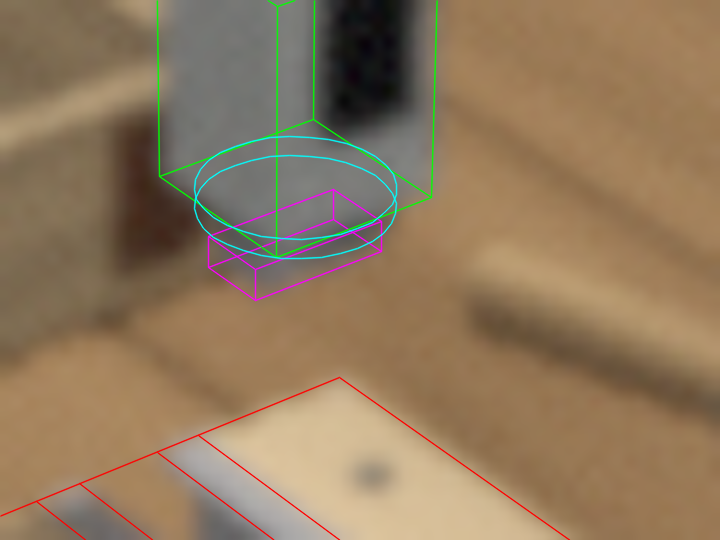

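Call:
step_arm(series=[{"ax": 0, "ay": 0, "az": 90.5, "x": 0, "y": 0, "z": 0, "claw": 30}, {"ax": 0, "ay": 0, "az": 90.5, "x": 0, "y": 0, "z": 0, "claw": 30}, {"ax": 0, "ay": 0, "az": 90.5, "x": 0, "y": 0, "z": 0, "claw": 30}, {"ax": 0, "ay": 0, "az": 90.5, "x": 0, "y": 0, "z": 0, "claw": 30}, {"ax": 0, "ay": 0, "az": 90.5, "x": 0, "y": 0, "z": 0, "claw": 30}, {"ax": 0, "ay": 0, "az": 90.5, "x": 0, "y": 0, "z": 0, "claw": 30}, {"ax": 0, "ay": 0, "az": 90.5, "x": 0, "y": 0, "z": 0, "claw": 30}, {"ax": 0, "ay": 0, "az": 90.5, "x": 0, "y": 0, "z": 0, "claw": 30}, {"ax": 0, "ay": 0, "az": 90.5, "x": 0, "y": 0, "z": 0, "claw": 30}, {"ax": 0, "ay": 0, "az": 90.5, "x": 0, "y": 0, "z": 0, "claw": 30}, {"ax": 0, "ay": 0, "az": 90.5, "x": 0, "y": 0, "z": 0, "claw": 30}, {"ax": 0, "ay": 0, "az": 90.5, "x": 0, "y": 0, "z": 0, "claw": 30}])

```text
time_s: 17.8
tool_pos: [0.487, -0.1242, 0.1894]
tool_rot: [-179.8, -0.1, 89.5]
force: [-0.2, -0.3, -1.9]
grip_width: 0.0441
```

Run:
```python
from ov import *
o=status.get_obs();print(o['force'].round(1),o['tool_pos'].round(4),o['tool_rot'].round(2),o['qpos'].round(0))
c=cam('scene'); im=vision.read_camera('scene'); cr=(240,120,320,185); np.save('pics/s14.npy',im)
p=o['tool_pos']
overlay('scene',im,c,(p[0],p[1]-.0012,p[2]-.0552),90,'o14',cr,9.5)
cv2.imwrite('pics/o14r.png',cv2.resize(im[cr[1]:cr[3],cr[0]:cr[2],::-1],None,fx=9.5,fy=9.5,interpolation=cv2.INTER_CUBIC))
snap('wrist','w14')
```

```text
[-0.2 -0.3 -1.9] [ 0.487  -0.1242  0.1894] [-1.7979e+02 -9.0000e-02  8.9490e+01] [ 42.   4. -32. 106.   2.  71.   9.]
```

View pics/o14.png

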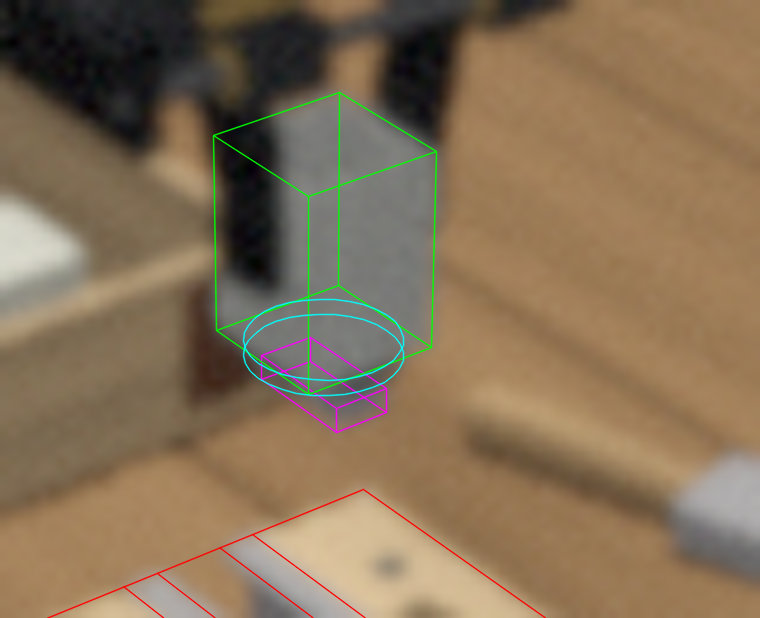

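View pics/o14r.png

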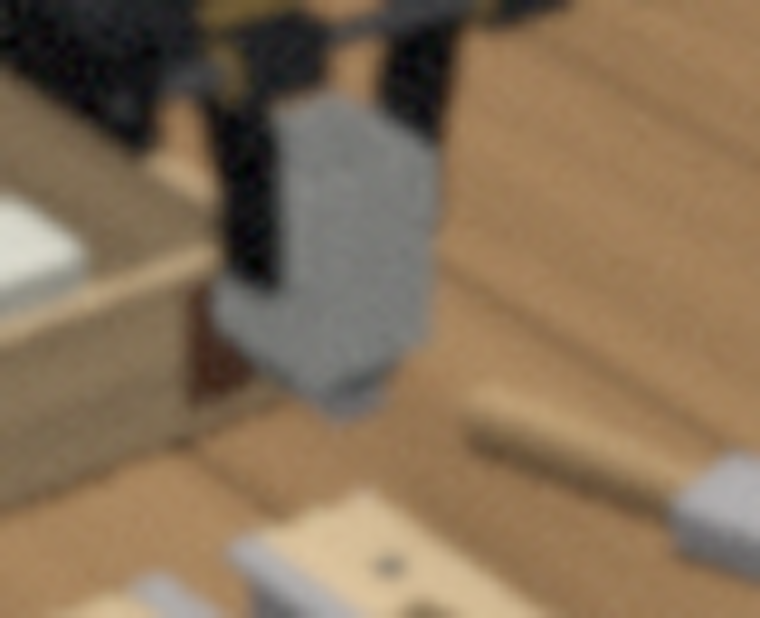

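View pics/w14.png

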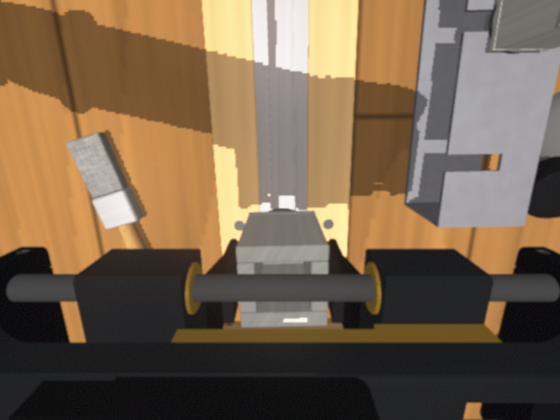

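Call:
step_arm(series=[{"ax": 0, "ay": 0, "az": 0, "x": 0.0007, "y": 0, "z": -0.045, "claw": 30}, {"ax": 0, "ay": 0, "az": 0, "x": 0.0007, "y": 0, "z": -0.088, "claw": 30}, {"ax": 0, "ay": 0, "az": 0, "x": 0.0007, "y": 0, "z": -0.088, "claw": 30}, {"ax": 0, "ay": 0, "az": 0, "x": 0.0007, "y": 0, "z": -0.094, "claw": 30}, {"ax": 0, "ay": 0, "az": 0, "x": 0.0007, "y": 0, "z": -0.1, "claw": 30}, {"ax": 0, "ay": 0, "az": 0, "x": 0.0007, "y": 0, "z": -0.1, "claw": 30}])

```text
time_s: 18.5
tool_pos: [0.4895, -0.1247, 0.0924]
tool_rot: [179.9, 0.0, 89.5]
force: [0.0, -0.3, -1.8]
grip_width: 0.0437
```

Call:
step_arm(series=[{"ax": 0, "ay": 0, "az": 0, "x": -0.001, "y": 0, "z": -0.004, "claw": 30}, {"ax": 0, "ay": 0, "az": 0, "x": -0.001, "y": 0, "z": -0.007, "claw": 30}, {"ax": 0, "ay": 0, "az": 0, "x": -0.001, "y": 0, "z": -0.0095, "claw": 30}, {"ax": 0, "ay": 0, "az": 0, "x": -0.001, "y": 0, "z": -0.0095, "claw": 30}])

```text
time_s: 18.9
tool_pos: [0.4882, -0.1246, 0.0821]
tool_rot: [180.0, 0.0, 89.5]
force: [0.4, 0.1, -1.5]
grip_width: 0.0444
```

Call:
step_arm(series=[{"ax": 0, "ay": 0, "az": 0, "x": 0, "y": 0, "z": -0.001, "claw": 30}, {"ax": 0, "ay": 0, "az": 0, "x": 0, "y": 0, "z": -0.001, "claw": 30}])

```text
time_s: 19.1
tool_pos: [0.4882, -0.1247, 0.0819]
tool_rot: [180.0, 0.0, 89.5]
force: [-1.3, -0.5, 4.9]
grip_width: 0.0439
```

Call:
step_arm(series=[{"ax": 0, "ay": 0, "az": -89.3, "x": 0.0005, "y": 0, "z": 0.0008, "claw": 30}, {"ax": 0, "ay": 0, "az": -89.3, "x": 0.0005, "y": 0, "z": 0.0008, "claw": 30}, {"ax": 0, "ay": 0, "az": -89.3, "x": 0.0005, "y": 0, "z": 0.0008, "claw": 30}, {"ax": 0, "ay": 0, "az": -89.3, "x": 0.0005, "y": 0, "z": 0.0008, "claw": 30}, {"ax": 0, "ay": 0, "az": -89.3, "x": 0.0005, "y": 0, "z": 0.0008, "claw": 30}, {"ax": 0, "ay": 0, "az": -89.3, "x": 0.0005, "y": 0, "z": 0.0008, "claw": 30}, {"ax": 0, "ay": 0, "az": -89.3, "x": 0.0005, "y": 0, "z": 0.0008, "claw": 30}, {"ax": 0, "ay": 0, "az": -89.3, "x": 0.0005, "y": 0, "z": 0.0008, "claw": 30}, {"ax": 0, "ay": 0, "az": -89.3, "x": 0.0005, "y": 0, "z": 0.0008, "claw": 30}, {"ax": 0, "ay": 0, "az": -89.3, "x": 0.0005, "y": 0, "z": 0.0008, "claw": 30}, {"ax": 0, "ay": 0, "az": -89.3, "x": 0.0005, "y": 0, "z": 0.0008, "claw": 30}, {"ax": 0, "ay": 0, "az": -89.3, "x": 0.0005, "y": 0, "z": 0.0008, "claw": 30}])

```text
time_s: 20.3
tool_pos: [0.489, -0.1241, 0.0821]
tool_rot: [-180.0, -0.0, 0.2]
force: [0.7, 1.4, -0.8]
grip_width: 0.0436
```

Run:
```python
from ov import *
o=status.get_obs();print(o['force'].round(1),o['tool_pos'].round(4),o['tool_rot'].round(2),o['qpos'].round(0))
c,im=snap('wrist','w15'); p=o['tool_pos']
overlay('wrist',im,c,(p[0]-.0012,p[1],.027),0,'o15',(180,100,400,265),3.6)
```

```text
[ 0.7  1.4 -0.8] [ 0.489  -0.1241  0.0821] [-1.7999e+02 -4.0000e-02  2.0000e-01] [ 33.  10. -23. 113.   4.  59. -82.]
```

View pics/o15.png

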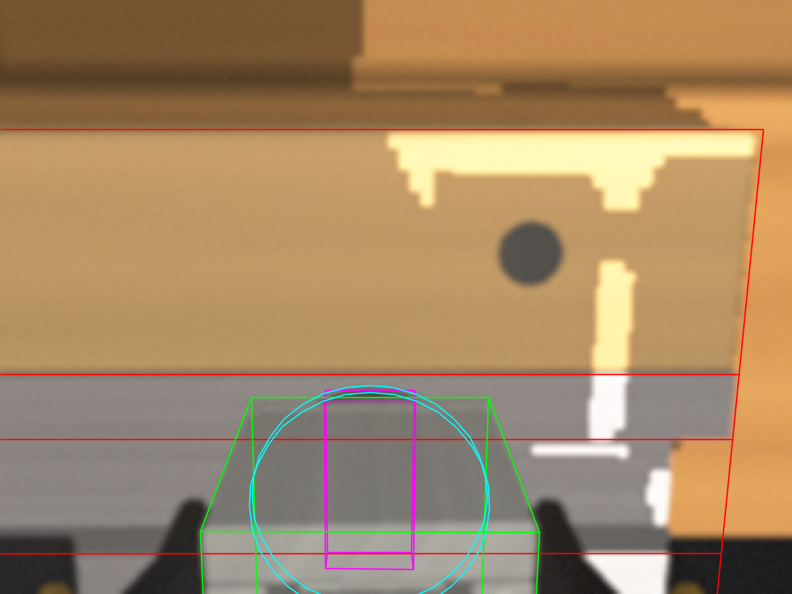

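Call:
step_arm(series=[{"ax": 0, "ay": 0, "az": 0, "x": 0.001, "y": 0, "z": -0.0004, "claw": 30}, {"ax": 0, "ay": 0, "az": 0, "x": 0.001, "y": 0, "z": -0.0004, "claw": 70}, {"ax": 0, "ay": 0, "az": 0, "x": 0.001, "y": 0, "z": -0.0004, "claw": 70}, {"ax": 0, "ay": 0, "az": 0, "x": 0.001, "y": 0, "z": -0.0004, "claw": 70}, {"ax": 0, "ay": 0, "az": 0, "x": 0.001, "y": 0, "z": 0.04, "claw": 70}, {"ax": 0, "ay": 0, "az": 0, "x": 0.001, "y": 0, "z": 0.09, "claw": 70}, {"ax": 0, "ay": 0, "az": 0, "x": 0.001, "y": 0, "z": 0.13, "claw": 90}, {"ax": 0, "ay": 0, "az": 0, "x": 0.18, "y": 0.149, "z": 0.13, "claw": 90}, {"ax": 0, "ay": 0, "az": 0, "x": 0.18, "y": 0.149, "z": 0.13, "claw": 90}, {"ax": 0, "ay": 0, "az": 0, "x": 0.18, "y": 0.149, "z": 0.13, "claw": 90}, {"ax": 0, "ay": 0, "az": 0, "x": 0.18, "y": 0.149, "z": 0.13, "claw": 90}, {"ax": 0, "ay": 0, "az": 0, "x": 0.18, "y": 0.149, "z": 0.13, "claw": 90}])

```text
time_s: 21.55
tool_pos: [0.6704, 0.0276, 0.2113]
tool_rot: [-179.9, -0.0, 0.3]
force: [0.6, -0.1, 0.7]
grip_width: 0.0777
```

Call:
step_arm(series=[{"ax": 0, "ay": 0, "az": 0, "x": 0, "y": 0, "z": 0, "claw": 90}, {"ax": 0, "ay": 0, "az": 0, "x": 0, "y": 0, "z": 0, "claw": 90}])

```text
time_s: 21.75
tool_pos: [0.6684, 0.0249, 0.2109]
tool_rot: [-180.0, 0.1, 0.3]
force: [-0.4, -0.3, -0.3]
grip_width: 0.0783
```

Run:
```python
from ov import *
o=status.get_obs();print(o['force'].round(1),o['tool_pos'].round(4),o['tool_rot'].round(2),o['qpos'].round(0))
snap('wrist','w16',(150,120,410,265),3); c,im=snap('scene','s16'); overlay('scene',im,c,(.4875,-.124,.027),0,'o16',(220,110,350,220),6)
c,im=snap('top','t16'); overlay('top',im,c,(.4875,-.124,.027),0,'o16t',(200,190,366,256),4.8)
```

```text
[-0.4 -0.3 -0.3] [0.6684 0.0249 0.2109] [-1.8e+02  1.0e-01  2.6e-01] [  17.   24.  -29.   81.   11.   78. -102.]
```

View pics/w16.png

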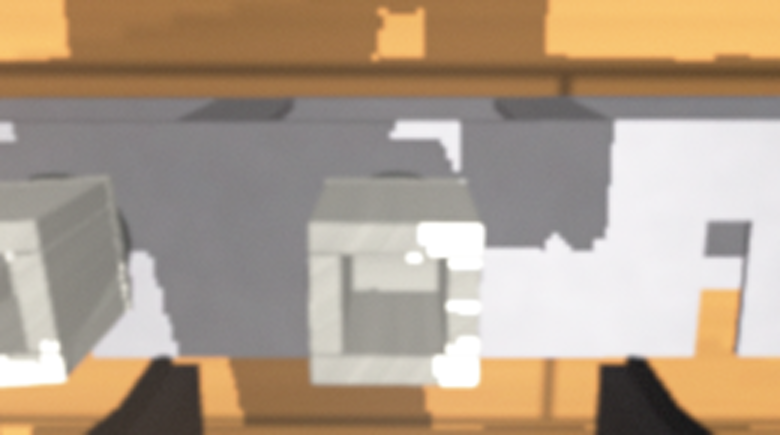

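View pics/o16.png

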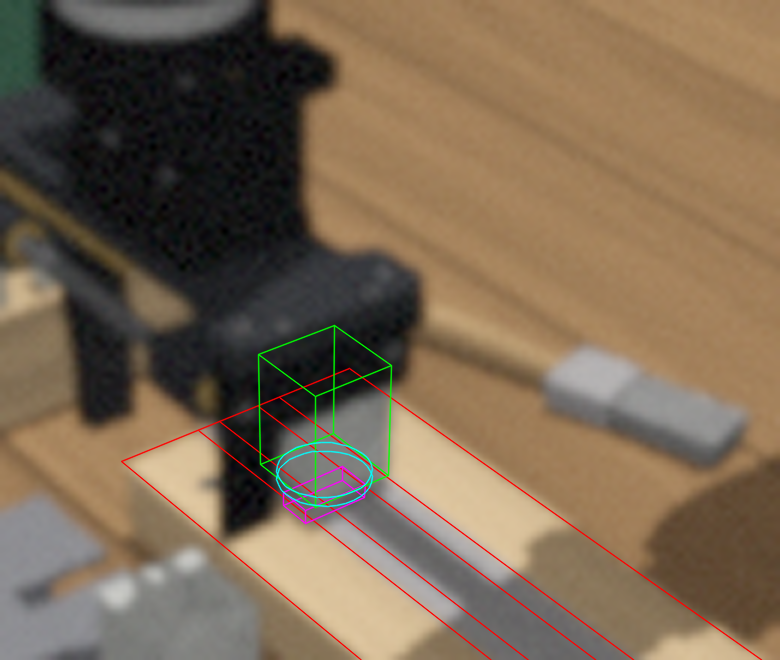

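View pics/o16t.png

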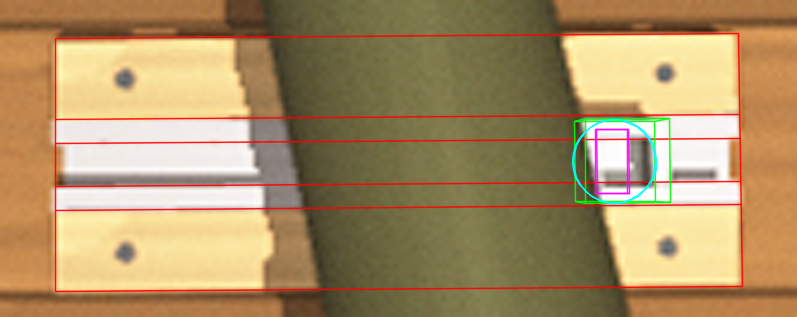

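Run:
```python
from h import *
c=cam('wrist'); f=lambda u,v:unp(c,(150+u/3,120+v/3),.149)
P=[f(*q) for q in [(308,222),(482,222),(480,385),(311,383)]]; print(np.round(P,4),np.mean(P,0).round(4))
```

```text
[[6.933e-01 4.460e-02 1.490e-01]
 [6.933e-01 1.100e-03 1.490e-01]
 [6.491e-01 4.000e-04 1.490e-01]
 [6.497e-01 4.500e-02 1.490e-01]] [0.6713 0.0228 0.149 ]
```

Call:
step_arm(series=[{"ax": 0, "ay": 0, "az": 0, "x": 0.002, "y": 0, "z": -0.04, "claw": 90}, {"ax": 0, "ay": 0, "az": 0, "x": 0.002, "y": 0, "z": -0.08, "claw": 90}, {"ax": 0, "ay": 0, "az": 0, "x": 0.002, "y": 0, "z": -0.088, "claw": 90}, {"ax": 0, "ay": 0, "az": 0, "x": 0.002, "y": 0, "z": -0.088, "claw": 90}, {"ax": 0, "ay": 0, "az": 0, "x": 0.002, "y": 0, "z": -0.088, "claw": 55}, {"ax": 0, "ay": 0, "az": 0, "x": 0.002, "y": 0, "z": -0.088, "claw": 55}, {"ax": 0, "ay": 0, "az": 0, "x": 0.002, "y": 0, "z": -0.088, "claw": 30}, {"ax": 0, "ay": 0, "az": 0, "x": 0.002, "y": 0, "z": -0.088, "claw": 30}, {"ax": 0, "ay": 0, "az": 0, "x": 0.002, "y": 0, "z": -0.088, "claw": 30}, {"ax": 0, "ay": 0, "az": 0, "x": 0.002, "y": 0, "z": -0.088, "claw": 30}, {"ax": 0, "ay": 0, "az": 0, "x": 0.002, "y": 0, "z": -0.088, "claw": 30}])

```text
time_s: 23.0
tool_pos: [0.6707, 0.025, 0.1244]
tool_rot: [-180.0, -0.0, 0.2]
force: [0.6, 0.4, 2.3]
grip_width: 0.0433
```

Call:
step_arm(series=[{"ax": 0, "ay": 0, "az": 0, "x": 0, "y": 0, "z": 0.001, "claw": 30}, {"ax": 0, "ay": 0, "az": 0, "x": -0.01, "y": 0, "z": 0.001, "claw": 30}, {"ax": 0, "ay": 0, "az": 0, "x": -0.02, "y": 0, "z": 0.001, "claw": 30}, {"ax": 0, "ay": 0, "az": 0, "x": -0.03, "y": 0, "z": 0.001, "claw": 30}, {"ax": 0, "ay": 0, "az": 0, "x": -0.04, "y": 0, "z": 0.001, "claw": 30}, {"ax": 0, "ay": 0, "az": 0, "x": -0.05, "y": 0, "z": 0.001, "claw": 30}, {"ax": 0, "ay": 0, "az": 0, "x": -0.06, "y": 0, "z": 0.001, "claw": 30}, {"ax": 0, "ay": 0, "az": 0, "x": -0.075, "y": 0, "z": 0.001, "claw": 30}, {"ax": 0, "ay": 0, "az": 0, "x": -0.075, "y": 0, "z": 0.001, "claw": 30}, {"ax": 0, "ay": 0, "az": 0, "x": -0.075, "y": 0, "z": 0.05, "claw": 30}, {"ax": 0, "ay": 0, "az": 0, "x": -0.075, "y": 0, "z": 0.07, "claw": 30}, {"ax": 0, "ay": 0, "az": 0, "x": -0.075, "y": 0, "z": 0.07, "claw": 30}])

```text
time_s: 24.2
tool_pos: [0.5982, 0.0247, 0.198]
tool_rot: [180.0, -0.5, 0.2]
force: [-0.3, -0.4, -2.6]
grip_width: 0.0441
```

Run:
```python
from ov import *
o=status.get_obs();print(o['force'].round(1),o['tool_pos'].round(4),o['tool_rot'].round(2),o['qpos'].round(0))
p=o['tool_pos'];c,im=snap('scene','s17')
q=proj(cam('scene'),p-[0,0,.05]);print(q); x,y=int(q[0])-45,int(q[1])-35
overlay('scene',im,c,(p[0],p[1],p[2]-.0564),0,'o17',(x,y,x+90,y+70),8.5)
```

```text
[-0.3 -0.4 -2.6] [0.5982 0.0247 0.198 ] [ 1.7997e+02 -4.5000e-01  1.7000e-01] [  21.   15.  -30.   93.    8.   74. -101.]
[274.32294448 197.45423294]
```

View pics/o17.png

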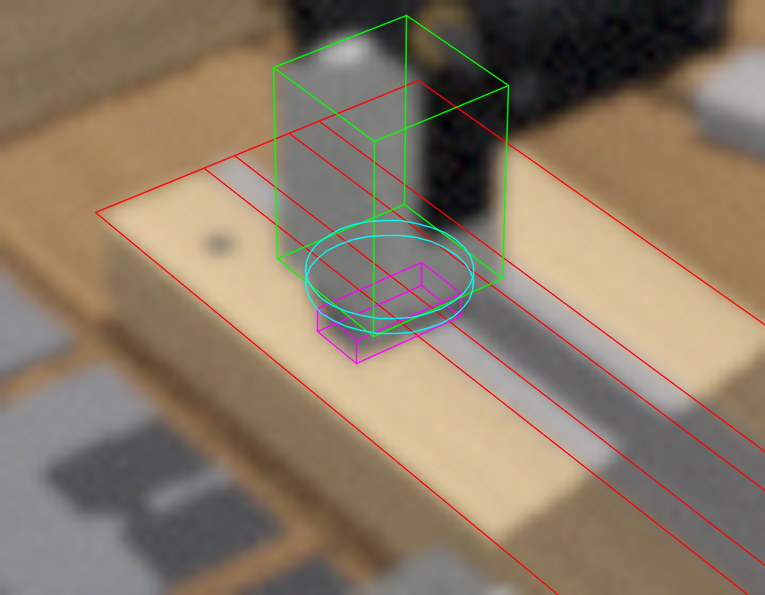

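Run:
```python
from ov import *
im=np.load('pics/s17.npy'); cv2.imwrite('pics/o17r.png',cv2.resize(im[182:217,250:300,::-1],None,fx=15,fy=15,interpolation=cv2.INTER_CUBIC))
```

```text
(no output)
```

View pics/o17r.png

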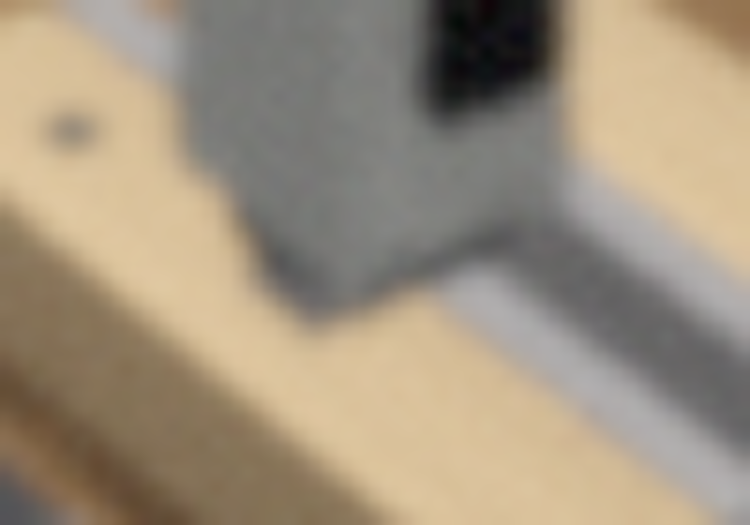

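Call:
step_arm(series=[{"ax": 0, "ay": 0, "az": 90, "x": -0.11, "y": -0.029, "z": 0, "claw": 30}, {"ax": 0, "ay": 0, "az": 90, "x": -0.11, "y": -0.029, "z": 0, "claw": 30}, {"ax": 0, "ay": 0, "az": 90, "x": -0.11, "y": -0.029, "z": 0, "claw": 30}, {"ax": 0, "ay": 0, "az": 90, "x": -0.11, "y": -0.029, "z": 0, "claw": 30}, {"ax": 0, "ay": 0, "az": 90, "x": -0.11, "y": -0.029, "z": 0, "claw": 30}, {"ax": 0, "ay": 0, "az": 90, "x": -0.11, "y": -0.029, "z": 0, "claw": 30}, {"ax": 0, "ay": 0, "az": 90, "x": -0.11, "y": -0.029, "z": 0, "claw": 30}, {"ax": 0, "ay": 0, "az": 90, "x": -0.11, "y": -0.029, "z": 0, "claw": 30}, {"ax": 0, "ay": 0, "az": 90, "x": -0.11, "y": -0.029, "z": 0, "claw": 30}, {"ax": 0, "ay": 0, "az": 90, "x": -0.11, "y": -0.029, "z": 0, "claw": 30}, {"ax": 0, "ay": 0, "az": 90, "x": -0.11, "y": -0.029, "z": 0, "claw": 30}, {"ax": 0, "ay": 0, "az": 90, "x": -0.11, "y": -0.029, "z": 0, "claw": 30}])

```text
time_s: 25.45
tool_pos: [0.4845, -0.0047, 0.1921]
tool_rot: [-179.8, -0.0, 90.2]
force: [0.0, -0.1, -1.5]
grip_width: 0.0437
```

Call:
step_arm(series=[{"ax": 0, "ay": 0, "az": 0, "x": 0, "y": 0, "z": -0.04, "claw": 30}, {"ax": 0, "ay": 0, "az": 0, "x": 0, "y": 0, "z": -0.08, "claw": 30}, {"ax": 0, "ay": 0, "az": 0, "x": 0, "y": 0, "z": -0.09, "claw": 30}, {"ax": 0, "ay": 0, "az": 0, "x": 0, "y": 0, "z": -0.09, "claw": 30}])

```text
time_s: 25.85
tool_pos: [0.4837, -0.0044, 0.102]
tool_rot: [-179.7, -0.1, 90.1]
force: [-0.7, -0.5, -1.5]
grip_width: 0.044
```

Call:
step_arm(series=[{"ax": 0, "ay": 0, "az": 0, "x": 0.004, "y": 0, "z": 0, "claw": 30}, {"ax": 0, "ay": 0, "az": 0, "x": 0.004, "y": 0, "z": 0, "claw": 30}, {"ax": 0, "ay": 0, "az": 0, "x": 0.004, "y": 0, "z": -0.004, "claw": 30}, {"ax": 0, "ay": 0, "az": 0, "x": 0.004, "y": 0, "z": -0.008, "claw": 30}, {"ax": 0, "ay": 0, "az": 0, "x": 0.004, "y": 0, "z": -0.01, "claw": 30}, {"ax": 0, "ay": 0, "az": 0, "x": 0.004, "y": 0, "z": -0.01, "claw": 30}])

```text
time_s: 26.45
tool_pos: [0.4906, -0.0045, 0.0969]
tool_rot: [179.9, 0.1, 90.2]
force: [-6.1, -1.0, 18.2]
grip_width: 0.044
```

Call:
step_arm(series=[{"ax": 0, "ay": 0, "az": 0, "x": 0, "y": 0, "z": 0.006, "claw": 30}, {"ax": 0, "ay": 0, "az": 0, "x": 0, "y": 0, "z": 0.006, "claw": 30}, {"ax": 0, "ay": 0, "az": 0, "x": 0, "y": 0, "z": 0.006, "claw": 30}])

```text
time_s: 26.75
tool_pos: [0.4894, -0.0046, 0.0996]
tool_rot: [-180.0, 0.0, 90.2]
force: [0.3, 0.2, -2.0]
grip_width: 0.0435
```

Run:
```python
from ov import *
for i in range(3):
    o=status.get_obs();print(o['force'].round(1),o['tool_pos'].round(4),o['tool_rot'].round(2),o['qpos'].round(1))
    c,im=snap('wrist','w18')
p=o['tool_pos']
overlay('wrist',im,c,(p[0],p[1],p[2]-.0564),90,'o18',(180,60,390,270),2.8)
```

```text
[ 0.3  0.2 -2. ] [ 0.4894 -0.0046  0.0996] [-1.800e+02  1.000e-02  9.017e+01] [ 28.6   7.3 -32.9 113.4   4.5  60.5  -6.1]
[ 0.8  0.4 -2.6] [ 0.4892 -0.0046  0.0994] [-179.97    0.     90.18] [ 28.6   7.3 -32.9 113.4   4.5  60.5  -6.1]
[-0.1 -0.5 -2.5] [ 0.4891 -0.0045  0.0993] [-179.95   -0.     90.18] [ 28.6   7.3 -32.9 113.4   4.5  60.5  -6.1]
```

View pics/o18.png

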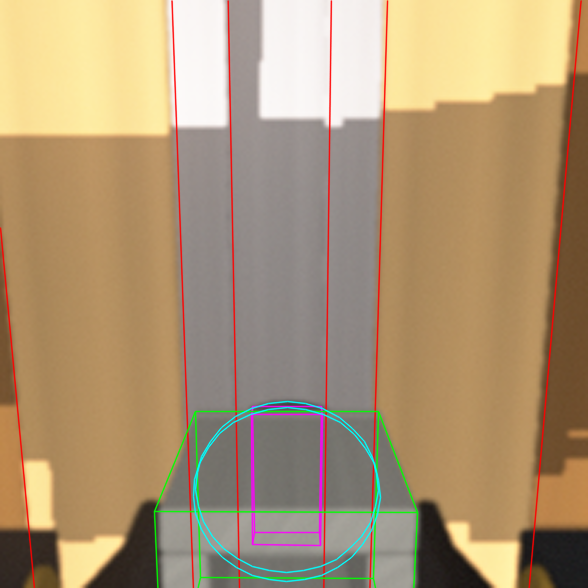

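Call:
step_arm(series=[{"ax": 0, "ay": 0, "az": 0, "x": -0.0025, "y": 0, "z": 0, "claw": 30}, {"ax": 0, "ay": 0, "az": 0, "x": -0.0025, "y": 0, "z": 0, "claw": 30}, {"ax": 0, "ay": 0, "az": 0, "x": -0.0025, "y": 0, "z": -0.003, "claw": 30}, {"ax": 0, "ay": 0, "az": 0, "x": -0.0025, "y": 0, "z": -0.005, "claw": 30}, {"ax": 0, "ay": 0, "az": 0, "x": -0.0025, "y": 0, "z": -0.007, "claw": 30}, {"ax": 0, "ay": 0, "az": 0, "x": -0.0025, "y": 0, "z": -0.007, "claw": 30}])

```text
time_s: 27.5
tool_pos: [0.4867, -0.0045, 0.0925]
tool_rot: [-180.0, -0.0, 90.2]
force: [0.1, 0.1, -1.8]
grip_width: 0.0438
```

Call:
step_arm(series=[{"ax": 0, "ay": 0, "az": 0, "x": 0.0005, "y": 0, "z": -0.003, "claw": 30}, {"ax": 0, "ay": 0, "az": 0, "x": 0.0005, "y": 0, "z": -0.006, "claw": 30}, {"ax": 0, "ay": 0, "az": 0, "x": 0.0005, "y": 0, "z": -0.009, "claw": 30}, {"ax": 0, "ay": 0, "az": 0, "x": 0.0005, "y": 0, "z": -0.0095, "claw": 30}, {"ax": 0, "ay": 0, "az": 0, "x": 0.0005, "y": 0, "z": -0.0095, "claw": 30}])

```text
time_s: 28.0
tool_pos: [0.4876, -0.0045, 0.0833]
tool_rot: [180.0, 0.0, 90.2]
force: [0.4, 0.1, -2.1]
grip_width: 0.0438
```

Call:
step_arm(series=[{"ax": 0, "ay": 0, "az": -90, "x": 0.0005, "y": 0, "z": 0, "claw": 30}, {"ax": 0, "ay": 0, "az": -90, "x": 0.0005, "y": 0, "z": 0, "claw": 30}, {"ax": 0, "ay": 0, "az": -90, "x": 0.0005, "y": 0, "z": 0, "claw": 30}, {"ax": 0, "ay": 0, "az": -90, "x": 0.0005, "y": 0, "z": 0, "claw": 30}, {"ax": 0, "ay": 0, "az": -90, "x": 0.0005, "y": 0, "z": 0, "claw": 30}, {"ax": 0, "ay": 0, "az": -90, "x": 0.0005, "y": 0, "z": 0, "claw": 30}, {"ax": 0, "ay": 0, "az": -90, "x": 0.0005, "y": 0, "z": 0, "claw": 30}, {"ax": 0, "ay": 0, "az": -90, "x": 0.0005, "y": 0, "z": 0, "claw": 30}, {"ax": 0, "ay": 0, "az": -90, "x": 0.0005, "y": 0, "z": 0, "claw": 30}, {"ax": 0, "ay": 0, "az": -90, "x": 0.0005, "y": 0, "z": 0, "claw": 30}, {"ax": 0, "ay": 0, "az": -90, "x": 0.0005, "y": 0, "z": 0, "claw": 30}, {"ax": 0, "ay": 0, "az": -90, "x": 0.0005, "y": 0, "z": 0, "claw": 30}])

```text
time_s: 29.2
tool_pos: [0.488, -0.0044, 0.0833]
tool_rot: [180.0, 0.0, 0.2]
force: [0.0, -0.1, -1.4]
grip_width: 0.0436
```

Call:
step_arm(series=[{"ax": 0, "ay": 0, "az": 0, "x": 0, "y": 0, "z": -0.0008, "claw": 30}, {"ax": 0, "ay": 0, "az": 0, "x": 0, "y": 0, "z": -0.0008, "claw": 30}])

```text
time_s: 29.4
tool_pos: [0.4881, -0.0044, 0.0833]
tool_rot: [180.0, 0.0, 0.3]
force: [-3.6, -0.1, 5.2]
grip_width: 0.0436
```

Call:
step_arm(series=[{"ax": 0, "ay": 0, "az": 0, "x": 0, "y": 0, "z": 0.0004, "claw": 70}, {"ax": 0, "ay": 0, "az": 0, "x": 0, "y": 0, "z": 0.0004, "claw": 70}, {"ax": 0, "ay": 0, "az": 0, "x": 0, "y": 0, "z": 0.0004, "claw": 70}, {"ax": 0, "ay": 0, "az": 0, "x": 0, "y": 0, "z": 0.05, "claw": 70}, {"ax": 0, "ay": 0, "az": 0, "x": 0, "y": 0, "z": 0.09, "claw": 70}, {"ax": 0, "ay": 0, "az": 0, "x": 0, "y": 0, "z": 0.13, "claw": 90}, {"ax": 0, "ay": 0, "az": 0, "x": 0.182, "y": 0.139, "z": 0.13, "claw": 90}, {"ax": 0, "ay": 0, "az": 0, "x": 0.182, "y": 0.139, "z": 0.13, "claw": 90}, {"ax": 0, "ay": 0, "az": 0, "x": 0.182, "y": 0.139, "z": 0.13, "claw": 90}, {"ax": 0, "ay": 0, "az": 0, "x": 0.182, "y": 0.139, "z": 0.13, "claw": 90}, {"ax": 0, "ay": 0, "az": 0, "x": 0.182, "y": 0.139, "z": 0.13, "claw": 90}, {"ax": 0, "ay": 0, "az": 0, "x": 0.182, "y": 0.139, "z": 0.13, "claw": 90}])

```text
time_s: 30.6
tool_pos: [0.6714, 0.1386, 0.2106]
tool_rot: [-179.8, 0.1, 0.4]
force: [0.1, -0.1, -0.1]
grip_width: 0.0783
```

Call:
step_arm(series=[{"ax": 0, "ay": 0, "az": 0, "x": 0, "y": 0, "z": 0, "claw": 90}, {"ax": 0, "ay": 0, "az": 0, "x": 0, "y": 0, "z": 0, "claw": 90}])

```text
time_s: 30.8
tool_pos: [0.6695, 0.1332, 0.2125]
tool_rot: [179.9, 0.0, 0.1]
force: [-0.5, -0.6, -0.1]
grip_width: 0.0783
```

Run:
```python
from ov import *
o=status.get_obs();print(o['force'].round(1),o['tool_pos'].round(4),o['tool_rot'].round(2),o['qpos'].round(0))
snap('wrist','w19',(150,120,410,265),3); c,im=snap('scene','s19'); cv2.imwrite('pics/s19.png',cv2.resize(im[100:320,170:430,::-1],None,fx=3,fy=3))
```

```text
[-0.5 -0.6 -0.1] [0.6695 0.1332 0.2125] [1.7993e+02 3.0000e-02 1.2000e-01] [   8.   26.  -30.   78.   13.   79. -112.]
```

View pics/w19.png

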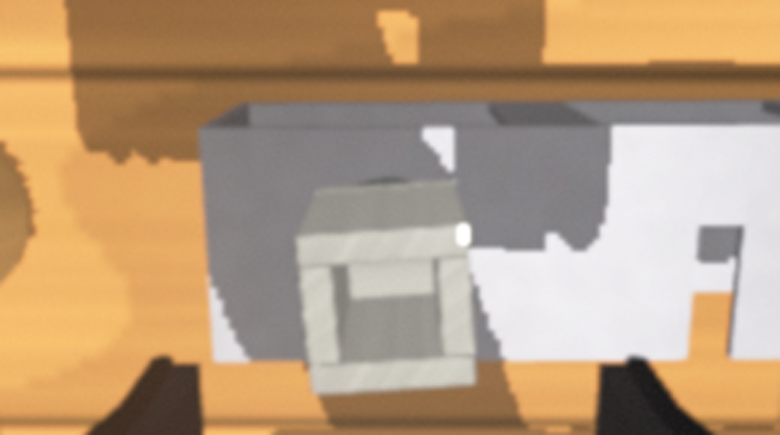

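View pics/s19.png

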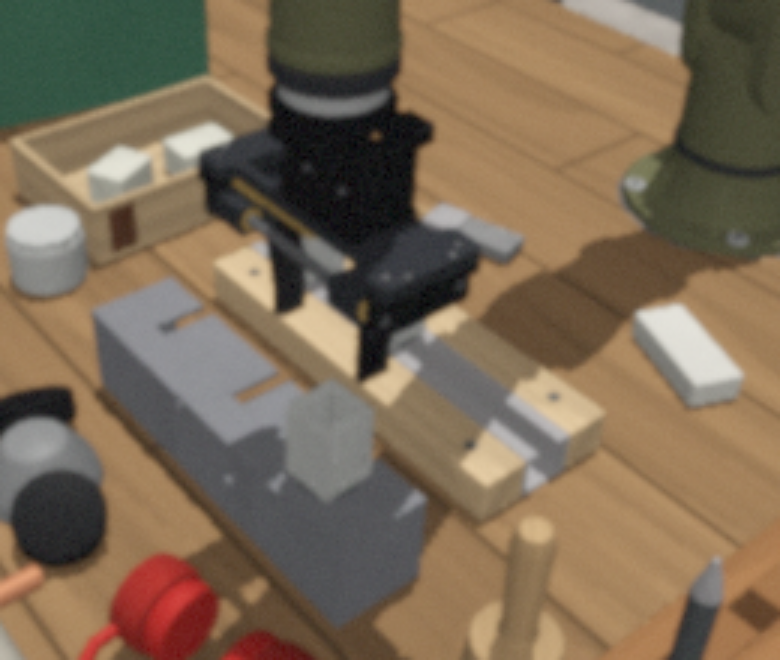

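Call:
step_arm(series=[{"ax": 0, "ay": 0, "az": 0, "x": 0.001, "y": 0.001, "z": -0.04, "claw": 90}, {"ax": 0, "ay": 0, "az": 0, "x": 0.001, "y": 0.001, "z": -0.08, "claw": 90}, {"ax": 0, "ay": 0, "az": 0, "x": 0.001, "y": 0.001, "z": -0.089, "claw": 90}, {"ax": 0, "ay": 0, "az": 0, "x": 0.001, "y": 0.001, "z": -0.089, "claw": 90}, {"ax": 0, "ay": 0, "az": 0, "x": 0.001, "y": 0.001, "z": -0.089, "claw": 55}, {"ax": 0, "ay": 0, "az": 0, "x": 0.001, "y": 0.001, "z": -0.089, "claw": 55}, {"ax": 0, "ay": 0, "az": 0, "x": 0.001, "y": 0.001, "z": -0.089, "claw": 30}, {"ax": 0, "ay": 0, "az": 0, "x": 0.001, "y": 0.001, "z": -0.089, "claw": 30}, {"ax": 0, "ay": 0, "az": 0, "x": 0.001, "y": 0.001, "z": -0.089, "claw": 30}, {"ax": 0, "ay": 0, "az": 0, "x": 0.001, "y": 0.001, "z": -0.089, "claw": 30}, {"ax": 0, "ay": 0, "az": 0, "x": 0.001, "y": 0.001, "z": -0.089, "claw": 30}])

```text
time_s: 32.0
tool_pos: [0.6713, 0.1358, 0.1242]
tool_rot: [-180.0, -0.0, 0.2]
force: [-0.4, 0.2, 2.8]
grip_width: 0.0444
```

Call:
step_arm(series=[{"ax": 0, "ay": 0, "az": 0, "x": 0, "y": 0, "z": 0.001, "claw": 30}, {"ax": 0, "ay": 0, "az": 0, "x": -0.01, "y": 0, "z": 0.001, "claw": 30}, {"ax": 0, "ay": 0, "az": 0, "x": -0.02, "y": 0, "z": 0.001, "claw": 30}, {"ax": 0, "ay": 0, "az": 0, "x": -0.03, "y": 0, "z": 0.001, "claw": 30}, {"ax": 0, "ay": 0, "az": 0, "x": -0.04, "y": 0, "z": 0.001, "claw": 30}, {"ax": 0, "ay": 0, "az": 0, "x": -0.05, "y": 0, "z": 0.001, "claw": 30}, {"ax": 0, "ay": 0, "az": 0, "x": -0.06, "y": 0, "z": 0.001, "claw": 30}, {"ax": 0, "ay": 0, "az": 0, "x": -0.075, "y": 0, "z": 0.001, "claw": 30}, {"ax": 0, "ay": 0, "az": 0, "x": -0.075, "y": 0, "z": 0.001, "claw": 30}, {"ax": 0, "ay": 0, "az": 0, "x": -0.075, "y": 0, "z": 0.05, "claw": 30}, {"ax": 0, "ay": 0, "az": 0, "x": -0.075, "y": 0, "z": 0.07, "claw": 30}, {"ax": 0, "ay": 0, "az": 0, "x": -0.075, "y": 0, "z": 0.07, "claw": 30}])

```text
time_s: 33.2
tool_pos: [0.5985, 0.1363, 0.1975]
tool_rot: [-179.9, -0.4, 0.2]
force: [0.6, 0.2, -3.0]
grip_width: 0.0439
```

Run:
```python
from ov import *
o=status.get_obs();print(o['force'].round(1),o['tool_pos'].round(4),o['tool_rot'].round(2),o['qpos'].round(0))
p=o['tool_pos'];c,im=snap('scene','s20')
q=proj(cam('scene'),p-[0,0,.05]); x,y=int(q[0])-30,int(q[1])-25
overlay('scene',im,c,(p[0],p[1],p[2]-.0564),0,'o20',(x,y,x+60,y+50),12)
cv2.imwrite('pics/o20r.png',cv2.resize(im[y:y+50,x:x+60,::-1],None,fx=12,fy=12,interpolation=cv2.INTER_CUBIC))
```

```text
[ 0.6  0.2 -3. ] [0.5985 0.1363 0.1975] [-1.7993e+02 -4.3000e-01  1.7000e-01] [  11.   17.  -31.   91.    9.   74. -112.]
```

View pics/o20r.png

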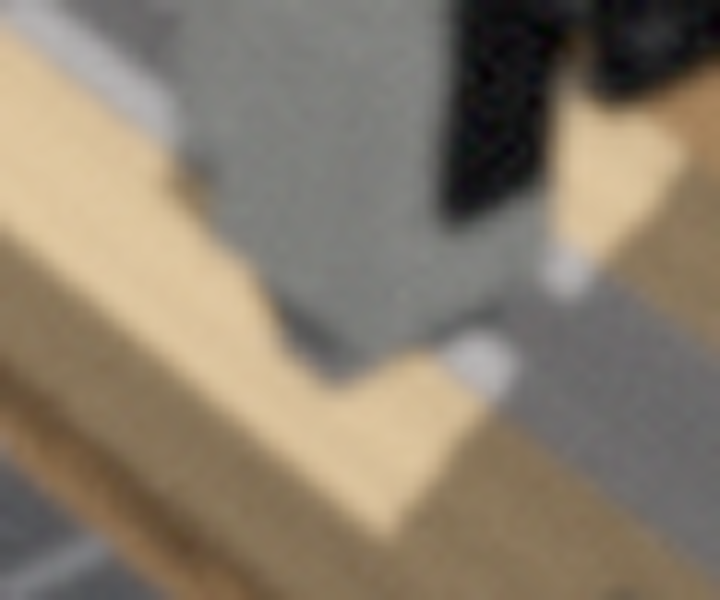

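View pics/o20.png

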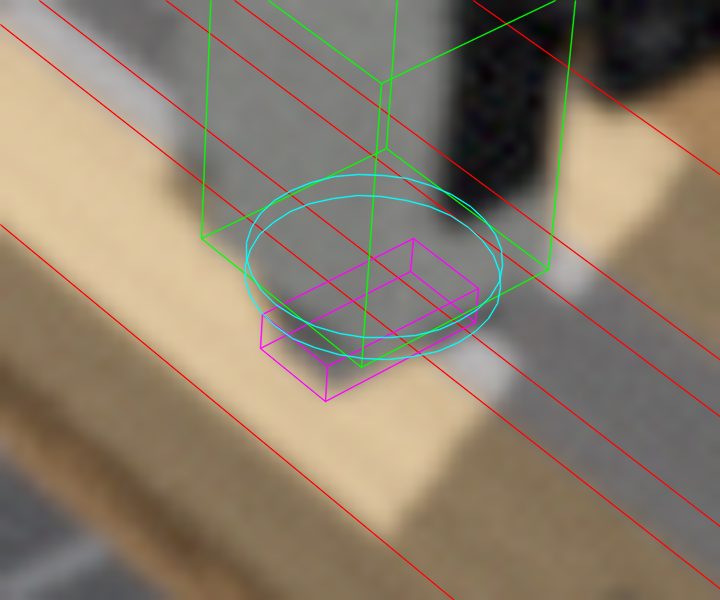

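Call:
step_arm(series=[{"ax": 0, "ay": 0, "az": 90, "x": -0.107, "y": -0.02, "z": 0, "claw": 30}, {"ax": 0, "ay": 0, "az": 90, "x": -0.107, "y": -0.02, "z": 0, "claw": 30}, {"ax": 0, "ay": 0, "az": 90, "x": -0.107, "y": -0.02, "z": 0, "claw": 30}, {"ax": 0, "ay": 0, "az": 90, "x": -0.107, "y": -0.02, "z": 0, "claw": 30}, {"ax": 0, "ay": 0, "az": 90, "x": -0.107, "y": -0.02, "z": 0, "claw": 30}, {"ax": 0, "ay": 0, "az": 90, "x": -0.107, "y": -0.02, "z": 0, "claw": 30}, {"ax": 0, "ay": 0, "az": 90, "x": -0.107, "y": -0.02, "z": 0, "claw": 30}, {"ax": 0, "ay": 0, "az": 90, "x": -0.107, "y": -0.02, "z": 0, "claw": 30}, {"ax": 0, "ay": 0, "az": 90, "x": -0.107, "y": -0.02, "z": 0, "claw": 30}, {"ax": 0, "ay": 0, "az": 90, "x": -0.107, "y": -0.02, "z": 0, "claw": 30}, {"ax": 0, "ay": 0, "az": 90, "x": -0.107, "y": -0.02, "z": 0, "claw": 30}, {"ax": 0, "ay": 0, "az": 90, "x": -0.107, "y": -0.02, "z": 0, "claw": 30}])

```text
time_s: 34.45
tool_pos: [0.4878, 0.115, 0.1914]
tool_rot: [-179.8, 0.0, 90.2]
force: [-0.7, 0.2, -3.3]
grip_width: 0.0445
```

Call:
step_arm(series=[{"ax": 0, "ay": 0, "az": 0, "x": 0, "y": 0, "z": -0.04, "claw": 30}, {"ax": 0, "ay": 0, "az": 0, "x": 0, "y": 0, "z": -0.08, "claw": 30}, {"ax": 0, "ay": 0, "az": 0, "x": 0, "y": 0, "z": -0.09, "claw": 30}, {"ax": 0, "ay": 0, "az": 0, "x": 0, "y": 0, "z": -0.09, "claw": 30}, {"ax": 0, "ay": 0, "az": 0, "x": 0, "y": 0, "z": -0.09, "claw": 30}, {"ax": 0, "ay": 0, "az": 0, "x": 0, "y": 0, "z": -0.09, "claw": 30}])

```text
time_s: 35.05
tool_pos: [0.4906, 0.1159, 0.1055]
tool_rot: [179.8, -0.0, 90.2]
force: [-0.6, 0.3, -2.5]
grip_width: 0.0441
```

Call:
step_arm(series=[{"ax": 0, "ay": 0, "az": 0, "x": -0.0038, "y": 0, "z": -0.003, "claw": 30}, {"ax": 0, "ay": 0, "az": 0, "x": -0.0038, "y": 0, "z": -0.003, "claw": 30}, {"ax": 0, "ay": 0, "az": 0, "x": -0.0038, "y": 0, "z": -0.003, "claw": 30}])

```text
time_s: 35.35
tool_pos: [0.4853, 0.1155, 0.101]
tool_rot: [179.9, 0.0, 90.2]
force: [0.3, 0.2, -2.9]
grip_width: 0.0441
```

Call:
step_arm(series=[{"ax": 0, "ay": 0, "az": 0, "x": 0, "y": 0, "z": -0.003, "claw": 30}, {"ax": 0, "ay": 0, "az": 0, "x": 0, "y": 0, "z": -0.006, "claw": 30}, {"ax": 0, "ay": 0, "az": 0, "x": 0, "y": 0, "z": -0.009, "claw": 30}, {"ax": 0, "ay": 0, "az": 0, "x": 0, "y": 0, "z": -0.009, "claw": 30}])

```text
time_s: 35.75
tool_pos: [0.4848, 0.1154, 0.0909]
tool_rot: [-179.9, 0.0, 90.2]
force: [-0.9, -0.6, -3.1]
grip_width: 0.0444
```

Call:
step_arm(series=[{"ax": 0, "ay": 0, "az": 0, "x": 0.0018, "y": 0, "z": -0.003, "claw": 30}, {"ax": 0, "ay": 0, "az": 0, "x": 0.0018, "y": 0, "z": -0.006, "claw": 30}, {"ax": 0, "ay": 0, "az": 0, "x": 0.0018, "y": 0, "z": -0.0078, "claw": 30}, {"ax": 0, "ay": 0, "az": 0, "x": 0.0018, "y": 0, "z": -0.0078, "claw": 30}])

```text
time_s: 36.15
tool_pos: [0.4868, 0.1155, 0.0834]
tool_rot: [-180.0, -0.0, 90.2]
force: [-0.4, 1.1, -3.2]
grip_width: 0.0441
```

Call:
step_arm(series=[{"ax": 0, "ay": 0, "az": -90, "x": 0.0005, "y": 0, "z": 0, "claw": 30}, {"ax": 0, "ay": 0, "az": -90, "x": 0.0005, "y": 0, "z": 0, "claw": 30}, {"ax": 0, "ay": 0, "az": -90, "x": 0.0005, "y": 0, "z": 0, "claw": 30}, {"ax": 0, "ay": 0, "az": -90, "x": 0.0005, "y": 0, "z": 0, "claw": 30}, {"ax": 0, "ay": 0, "az": -90, "x": 0.0005, "y": 0, "z": 0, "claw": 30}, {"ax": 0, "ay": 0, "az": -90, "x": 0.0005, "y": 0, "z": 0, "claw": 30}, {"ax": 0, "ay": 0, "az": -90, "x": 0.0005, "y": 0, "z": 0, "claw": 30}, {"ax": 0, "ay": 0, "az": -90, "x": 0.0005, "y": 0, "z": 0, "claw": 30}, {"ax": 0, "ay": 0, "az": -90, "x": 0.0005, "y": 0, "z": 0, "claw": 30}, {"ax": 0, "ay": 0, "az": -90, "x": 0.0005, "y": 0, "z": 0, "claw": 30}, {"ax": 0, "ay": 0, "az": -90, "x": 0.0005, "y": 0, "z": 0, "claw": 30}, {"ax": 0, "ay": 0, "az": -90, "x": 0.0005, "y": 0, "z": 0, "claw": 30}])

```text
time_s: 37.35
tool_pos: [0.4876, 0.1156, 0.0839]
tool_rot: [180.0, -0.0, 0.2]
force: [0.0, -0.1, -2.8]
grip_width: 0.0443
```

Call:
step_arm(series=[{"ax": 0, "ay": 0, "az": 0, "x": 0, "y": 0, "z": -0.0008, "claw": 30}, {"ax": 0, "ay": 0, "az": 0, "x": 0, "y": 0, "z": -0.0008, "claw": 30}])

```text
time_s: 37.55
tool_pos: [0.4877, 0.1156, 0.0832]
tool_rot: [180.0, -0.0, 0.3]
force: [-0.8, -0.4, -1.5]
grip_width: 0.0439
```

Call:
step_arm(series=[{"ax": 0, "ay": 0, "az": 0, "x": 0, "y": 0, "z": -0.0007, "claw": 30}, {"ax": 0, "ay": 0, "az": 0, "x": 0, "y": 0, "z": -0.0007, "claw": 30}])

```text
time_s: 37.75
tool_pos: [0.4879, 0.1156, 0.083]
tool_rot: [180.0, -0.0, 0.2]
force: [-1.5, -0.4, 3.8]
grip_width: 0.0442
```

Call:
step_arm(series=[{"ax": 0, "ay": 0, "az": 0, "x": 0, "y": 0, "z": 0.0006, "claw": 70}, {"ax": 0, "ay": 0, "az": 0, "x": 0, "y": 0, "z": 0.0006, "claw": 70}, {"ax": 0, "ay": 0, "az": 0, "x": 0, "y": 0, "z": 0.0006, "claw": 70}, {"ax": 0, "ay": 0, "az": 0, "x": 0, "y": 0, "z": 0.05, "claw": 70}, {"ax": 0, "ay": 0, "az": 0, "x": 0, "y": 0, "z": 0.1, "claw": 70}, {"ax": 0, "ay": 0, "az": 0, "x": 0, "y": 0, "z": 0.15, "claw": 80}, {"ax": 0, "ay": 0, "az": 0, "x": 0.097, "y": 0.275, "z": 0.2, "claw": 80}, {"ax": 0, "ay": 0, "az": 0, "x": 0.097, "y": 0.275, "z": 0.2, "claw": 80}, {"ax": 0, "ay": 0, "az": 0, "x": 0.097, "y": 0.275, "z": 0.2, "claw": 80}, {"ax": 0, "ay": 0, "az": 0, "x": 0.097, "y": 0.275, "z": 0.2, "claw": 80}, {"ax": 0, "ay": 0, "az": 0, "x": 0.097, "y": 0.275, "z": 0.2, "claw": 80}, {"ax": 0, "ay": 0, "az": 0, "x": 0.097, "y": 0.275, "z": 0.2, "claw": 80}])

```text
time_s: 38.95
tool_pos: [0.5852, 0.3925, 0.2821]
tool_rot: [-180.0, 0.0, 0.2]
force: [0.4, -0.3, 0.7]
grip_width: 0.0693
```

Call:
step_arm(series=[{"ax": 0, "ay": 0, "az": 0, "x": 0, "y": 0, "z": 0, "claw": 80}, {"ax": 0, "ay": 0, "az": 0, "x": 0, "y": 0, "z": 0, "claw": 80}, {"ax": 0, "ay": 0, "az": 0, "x": 0, "y": 0, "z": 0, "claw": 80}])

```text
time_s: 39.25
tool_pos: [0.5848, 0.3891, 0.2819]
tool_rot: [179.9, 0.0, 0.1]
force: [-0.4, 0.0, 0.6]
grip_width: 0.0695
```

Run:
```python
from ov import *
o=status.get_obs();print(o['force'].round(1),o['tool_pos'].round(4),o['tool_rot'].round(2),o['qpos'].round(0))
snap('wrist','w21'); c,im=snap('scene','s21'); cv2.imwrite('pics/s21.png',cv2.resize(im[100:320,170:430,::-1],None,fx=3,fy=3))
c,im=snap('top','t21'); overlay('top',im,c,None,0,'o21t',(200,190,366,256),4.8)
print('mallet',unp(c,(147,149),.185),unp(c,(164,157),.1))
c=cam('wrist')
```

```text
[-0.4  0.   0.6] [0.5848 0.3891 0.2819] [1.7992e+02 1.0000e-02 1.1000e-01] [ -13.   28.  -35.   69.   16.   88. -135.]
mallet [0.66298944 0.31469483 0.185     ] [0.65730815 0.29728205 0.1       ]
```

View pics/w21.png

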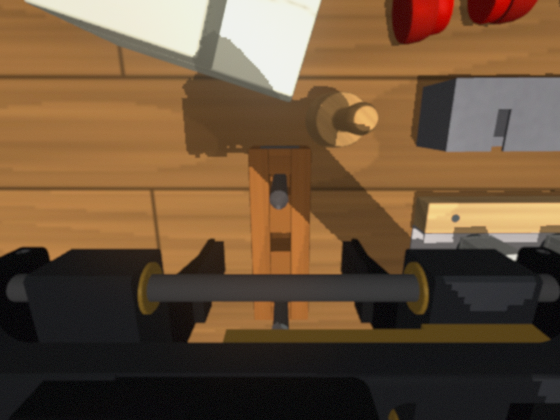

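View pics/s21.png

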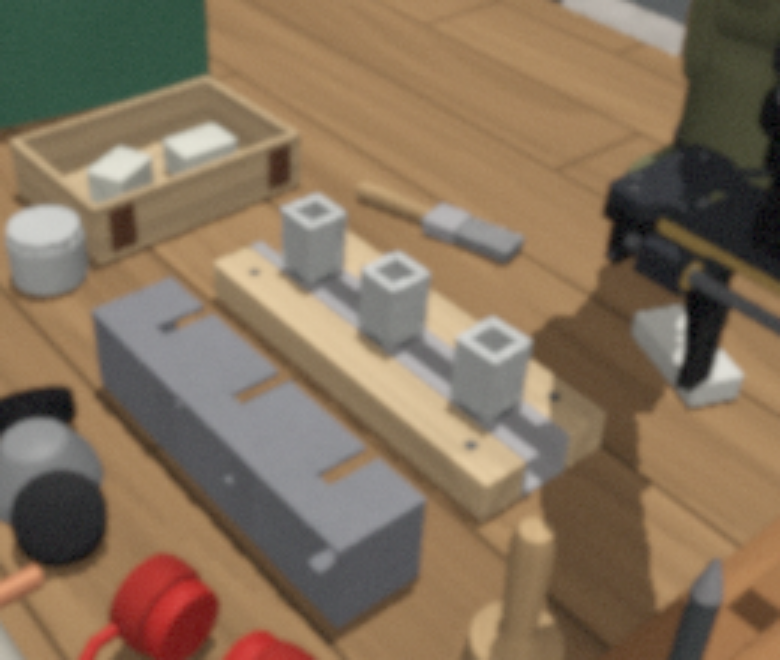

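View pics/o21t.png

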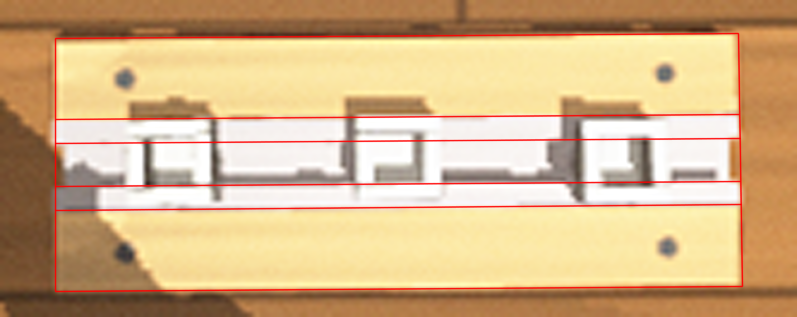

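Run:
```python
from h import *
c=cam('wrist'); im=np.load('pics/w21.npy')
cv2.imwrite('pics/w21z.png',cv2.resize(im[140:260,230:330,::-1],None,fx=6,fy=6,interpolation=cv2.INTER_CUBIC))
for P in [(.5855,.392,.168),(.5855,.392,.06),(.5855,.392,.14)]: print(P,proj(c,P).round(1),((proj(c,P)-[230,140])*6).round(0))
```

```text
(0.5855, 0.392, 0.168) [278.5 207.1] [291. 403.]
(0.5855, 0.392, 0.06) [279.5 184.4] [297. 266.]
(0.5855, 0.392, 0.14) [278.8 199.8] [293. 359.]
```

View pics/w21z.png

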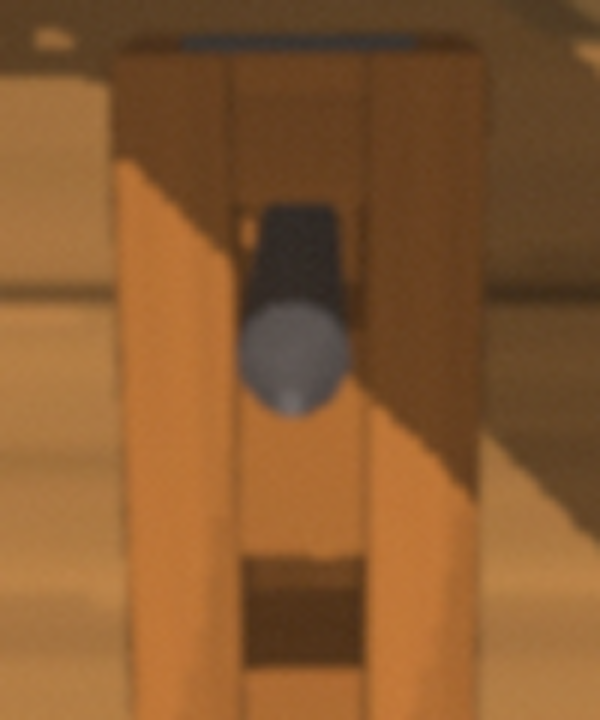

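Call:
step_arm(series=[{"ax": 0, "ay": 0, "az": 0, "x": 0.001, "y": 0.003, "z": -0.04, "claw": 80}, {"ax": 0, "ay": 0, "az": 0, "x": 0.001, "y": 0.003, "z": -0.08, "claw": 80}, {"ax": 0, "ay": 0, "az": 0, "x": 0.001, "y": 0.003, "z": -0.12, "claw": 70}, {"ax": 0, "ay": 0, "az": 0, "x": 0.001, "y": 0.003, "z": -0.15, "claw": 60}, {"ax": 0, "ay": 0, "az": 0, "x": 0.001, "y": 0.003, "z": -0.166, "claw": 60}, {"ax": 0, "ay": 0, "az": 0, "x": 0.001, "y": 0.003, "z": -0.166, "claw": 60}, {"ax": 0, "ay": 0, "az": 0, "x": 0.001, "y": 0.003, "z": -0.166, "claw": 5}, {"ax": 0, "ay": 0, "az": 0, "x": 0.001, "y": 0.003, "z": -0.166, "claw": 5}, {"ax": 0, "ay": 0, "az": 0, "x": 0.001, "y": 0.003, "z": -0.166, "claw": 5}, {"ax": 0, "ay": 0, "az": 0, "x": 0.001, "y": 0.003, "z": -0.166, "claw": 5}, {"ax": 0, "ay": 0, "az": 0, "x": 0.001, "y": 0.003, "z": -0.166, "claw": 5}, {"ax": 0, "ay": 0, "az": 0, "x": 0.001, "y": 0.003, "z": -0.166, "claw": 5}], squeeze=45)

```text
time_s: 40.6
tool_pos: [0.5858, 0.3937, 0.1169]
tool_rot: [-180.0, -0.0, 0.2]
force: [0.4, -0.7, 3.2]
grip_width: 0.0188
```

Call:
step_arm(series=[{"ax": 0, "ay": 0, "az": 0, "x": 0, "y": 0, "z": 0.04, "claw": 5}, {"ax": 0, "ay": 0, "az": 0, "x": 0, "y": 0, "z": 0.09, "claw": 5}, {"ax": 0, "ay": 0, "az": 0, "x": 0, "y": 0, "z": 0.13, "claw": 5}, {"ax": 0, "ay": 0, "az": 0, "x": 0, "y": 0, "z": 0.14, "claw": 5}, {"ax": 0, "ay": 0, "az": 0, "x": -0.098, "y": -0.278, "z": 0.14, "claw": 5}, {"ax": 0, "ay": 0, "az": 0, "x": -0.098, "y": -0.278, "z": 0.14, "claw": 5}, {"ax": 0, "ay": 0, "az": 0, "x": -0.098, "y": -0.278, "z": 0.14, "claw": 5}, {"ax": 0, "ay": 0, "az": 0, "x": -0.098, "y": -0.278, "z": 0.14, "claw": 5}, {"ax": 0, "ay": 0, "az": 0, "x": -0.098, "y": -0.278, "z": 0.14, "claw": 5}, {"ax": 0, "ay": 0, "az": 0, "x": -0.098, "y": -0.278, "z": 0.14, "claw": 5}, {"ax": 0, "ay": 0, "az": 0, "x": -0.098, "y": -0.278, "z": 0.14, "claw": 5}, {"ax": 0, "ay": 0, "az": 0, "x": -0.098, "y": -0.278, "z": 0.14, "claw": 5}])

```text
time_s: 41.8
tool_pos: [0.4867, 0.1139, 0.2548]
tool_rot: [180.0, 0.1, -0.0]
force: [-1.2, 1.0, -3.6]
grip_width: 0.0189
```

Call:
step_arm(series=[{"ax": 0, "ay": 0, "az": 0, "x": 0, "y": 0, "z": 0, "claw": 5}, {"ax": 0, "ay": 0, "az": 0, "x": 0, "y": 0, "z": 0, "claw": 5}, {"ax": 0, "ay": 0, "az": 0, "x": 0, "y": 0, "z": 0, "claw": 5}])

```text
time_s: 42.1
tool_pos: [0.4875, 0.1168, 0.2559]
tool_rot: [-180.0, 0.1, 0.3]
force: [0.3, 0.5, -4.3]
grip_width: 0.0188
```

Run:
```python
from ov import *
o=status.get_obs();print(o['force'].round(1),o['tool_pos'].round(4),o['tool_rot'].round(2),o['qpos'].round(0))
c,im=snap('wrist','w22',(180,120,380,270),4); p=o['tool_pos']
overlay('wrist',im,c,(.487,.1156,.027),0,'o22',(180,120,380,270),4)
c,im=snap('scene','s22'); cv2.imwrite('pics/s22.png',cv2.resize(im[100:320,170:430,::-1],None,fx=3,fy=3))
```

```text
[ 0.3  0.5 -4.3] [0.4875 0.1168 0.2559] [-1.7998e+02  5.0000e-02  3.1000e-01] [  15.    1.  -31.  101.    0.   79. -106.]
```

View pics/o22.png

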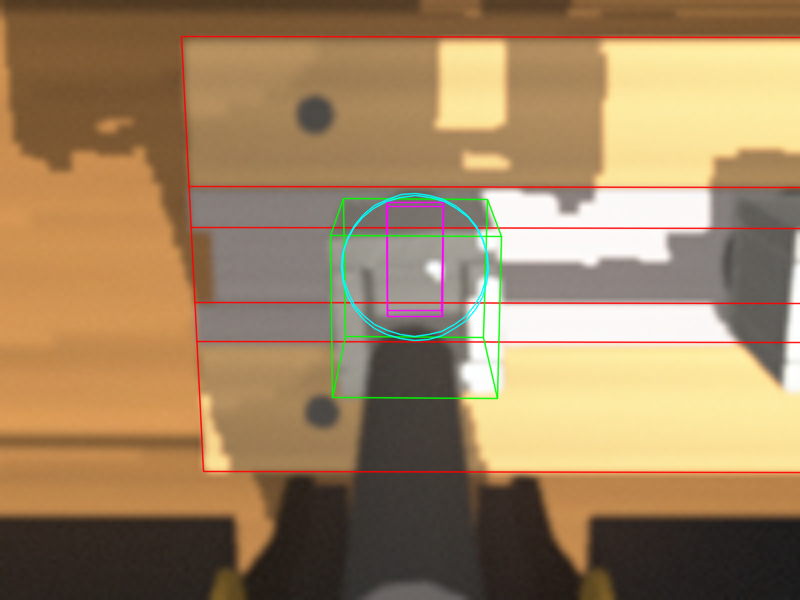

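View pics/s22.png

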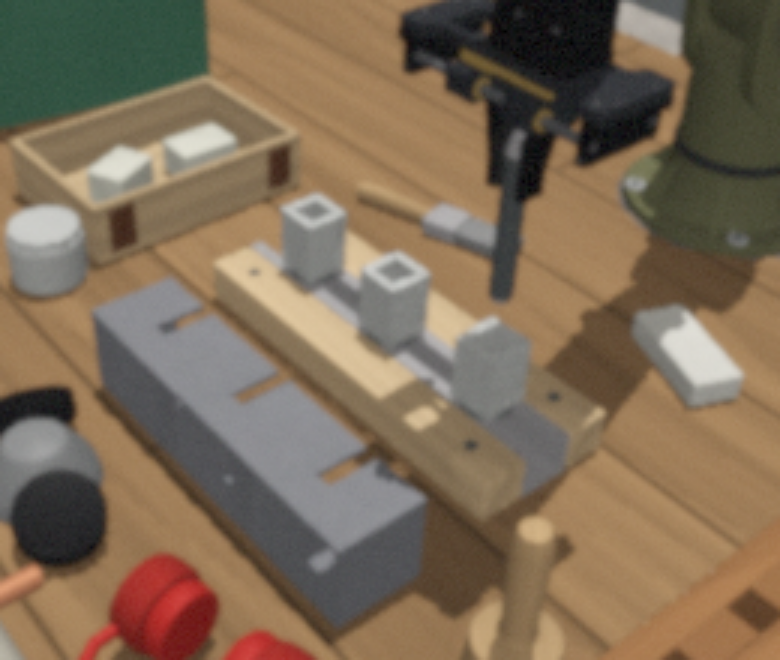

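Run:
```python
from h import *
c=cam('wrist')
for P in [(.4875+.0075,.1168,.149),(.4875-.0,.1168-.01,.153),(.4875,.1168+.01,.153)]: print(((proj(c,P)-[180,120])*4).round(0))
```

```text
[407. 327.]
[451. 364.]
[363. 364.]
```

Call:
step_arm(series=[{"ax": 0, "ay": 0, "az": 0, "x": 0, "y": -0.001, "z": -0.036, "claw": 5}, {"ax": 0, "ay": 0, "az": 0, "x": 0, "y": -0.001, "z": -0.036, "claw": 5}, {"ax": 0, "ay": 0, "az": 0, "x": 0, "y": -0.001, "z": -0.036, "claw": 5}, {"ax": 0, "ay": 0, "az": 0, "x": 0, "y": -0.001, "z": -0.043, "claw": 5}, {"ax": 0, "ay": 0, "az": 0, "x": 0, "y": -0.001, "z": -0.05, "claw": 5}, {"ax": 0, "ay": 0, "az": 0, "x": 0, "y": -0.001, "z": -0.05, "claw": 5}])

```text
time_s: 42.8
tool_pos: [0.4872, 0.1144, 0.2057]
tool_rot: [180.0, 0.1, 0.2]
force: [-0.7, 0.2, -3.1]
grip_width: 0.0189
```

Call:
step_arm(series=[{"ax": 0, "ay": 0, "az": 0, "x": 0, "y": 0, "z": -0.012, "claw": 5}, {"ax": 0, "ay": 0, "az": 0, "x": 0, "y": 0, "z": -0.024, "claw": 5}, {"ax": 0, "ay": 0, "az": 0, "x": 0, "y": 0, "z": -0.036, "claw": 5}, {"ax": 0, "ay": 0, "az": 0, "x": 0, "y": 0, "z": -0.044, "claw": 5}, {"ax": 0, "ay": 0, "az": 0, "x": 0, "y": 0, "z": -0.044, "claw": 5}])

```text
time_s: 43.3
tool_pos: [0.4864, 0.1142, 0.1605]
tool_rot: [180.0, 0.2, 0.2]
force: [0.0, 0.6, -2.6]
grip_width: 0.019
```

Call:
step_arm(series=[{"ax": 0, "ay": 0, "az": 0, "x": 0, "y": 0.001, "z": -0.002, "claw": 5}, {"ax": 0, "ay": 0, "az": 0, "x": 0, "y": 0.001, "z": -0.003, "claw": 5}, {"ax": 0, "ay": 0, "az": 0, "x": 0, "y": 0.001, "z": -0.003, "claw": 5}])

```text
time_s: 43.6
tool_pos: [0.4878, 0.1156, 0.1596]
tool_rot: [180.0, -0.0, 0.2]
force: [0.5, 0.7, -3.1]
grip_width: 0.019
```

Call:
step_arm(series=[{"ax": 0, "ay": 0, "az": 0, "x": 0, "y": 0, "z": -0.001, "claw": 5}, {"ax": 0, "ay": 0, "az": 0, "x": 0, "y": 0, "z": -0.002, "claw": 5}, {"ax": 0, "ay": 0, "az": 0, "x": 0, "y": 0, "z": -0.002, "claw": 5}])

```text
time_s: 43.9
tool_pos: [0.488, 0.1156, 0.1579]
tool_rot: [180.0, -0.1, 0.2]
force: [-0.4, -0.5, 0.5]
grip_width: 0.0188
```

Call:
step_arm(series=[{"ax": 0, "ay": 0, "az": 0, "x": 0, "y": 0, "z": 0, "claw": 60}, {"ax": 0, "ay": 0, "az": 0, "x": 0, "y": 0, "z": 0, "claw": 60}, {"ax": 0, "ay": 0, "az": 0, "x": 0, "y": 0, "z": 0, "claw": 60}, {"ax": 0, "ay": 0, "az": 0, "x": 0, "y": 0, "z": 0.04, "claw": 60}, {"ax": 0, "ay": 0, "az": 0, "x": 0, "y": 0, "z": 0.08, "claw": 60}, {"ax": 0, "ay": 0, "az": 0, "x": 0, "y": 0, "z": 0.12, "claw": 80}, {"ax": 0, "ay": 0, "az": 90, "x": -0.062, "y": 0.273, "z": 0.12, "claw": 80}, {"ax": 0, "ay": 0, "az": 90, "x": -0.062, "y": 0.273, "z": 0.12, "claw": 80}, {"ax": 0, "ay": 0, "az": 90, "x": -0.062, "y": 0.273, "z": 0.12, "claw": 80}, {"ax": 0, "ay": 0, "az": 90, "x": -0.062, "y": 0.273, "z": 0.12, "claw": 80}, {"ax": 0, "ay": 0, "az": 90, "x": -0.062, "y": 0.273, "z": 0.12, "claw": 80}, {"ax": 0, "ay": 0, "az": 90, "x": -0.062, "y": 0.273, "z": 0.12, "claw": 80}])

```text
time_s: 45.1
tool_pos: [0.4231, 0.3927, 0.2777]
tool_rot: [-179.9, -0.1, 52.4]
force: [-0.9, -0.6, -1.1]
grip_width: 0.0697
```

Run:
```python
from h import *
o=status.get_obs();print(o['tool_pos'].round(4),o['tool_rot'].round(2))
```

```text
[0.4231 0.3927 0.2777] [-1.799e+02 -9.000e-02  5.235e+01]
```

Call:
step_arm(series=[{"ax": 0, "ay": 0, "az": 37.6, "x": 0.002, "y": -0.002, "z": 0, "claw": 80}, {"ax": 0, "ay": 0, "az": 37.6, "x": 0.002, "y": -0.002, "z": 0, "claw": 80}, {"ax": 0, "ay": 0, "az": 37.6, "x": 0.002, "y": -0.002, "z": 0, "claw": 80}, {"ax": 0, "ay": 0, "az": 37.6, "x": 0.002, "y": -0.002, "z": 0, "claw": 80}, {"ax": 0, "ay": 0, "az": 37.6, "x": 0.002, "y": -0.002, "z": 0, "claw": 80}, {"ax": 0, "ay": 0, "az": 37.6, "x": 0.002, "y": -0.002, "z": 0, "claw": 80}, {"ax": 0, "ay": 0, "az": 37.6, "x": 0.002, "y": -0.002, "z": 0, "claw": 80}, {"ax": 0, "ay": 0, "az": 37.6, "x": 0.002, "y": -0.002, "z": 0, "claw": 80}])

```text
time_s: 45.9
tool_pos: [0.4276, 0.3865, 0.2773]
tool_rot: [180.0, 0.0, 89.3]
force: [-0.3, -1.0, -1.2]
grip_width: 0.0697
```

Run:
```python
from h import *
o=status.get_obs();print(o['tool_pos'].round(4),o['tool_rot'].round(2),o['qpos'].round(0))
c,im=snap('wrist','w23',(210,130,350,270),5)
for P in [(.4255,.3897,.168),(.4255,.3897,.06),(.4255,.3897,.14)]: print(P,((proj(c,P)-[210,130])*5).round(0))
c,im=snap('scene','s23'); cv2.imwrite('pics/s23.png',cv2.resize(im[120:280,200:400,::-1],None,fx=4,fy=4))
```

```text
[0.4276 0.3865 0.2773] [179.99   0.    89.28] [ -0.  14. -52.  88.  11.  83. -54.]
(0.4255, 0.3897, 0.168) [349. 374.]
(0.4255, 0.3897, 0.06) [353. 261.]
(0.4255, 0.3897, 0.14) [350. 337.]
```

View pics/w23.png

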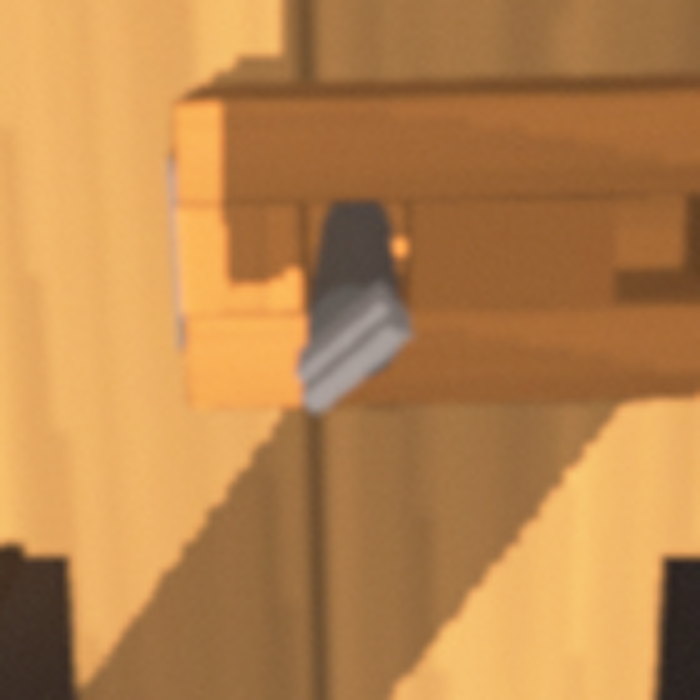

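View pics/s23.png

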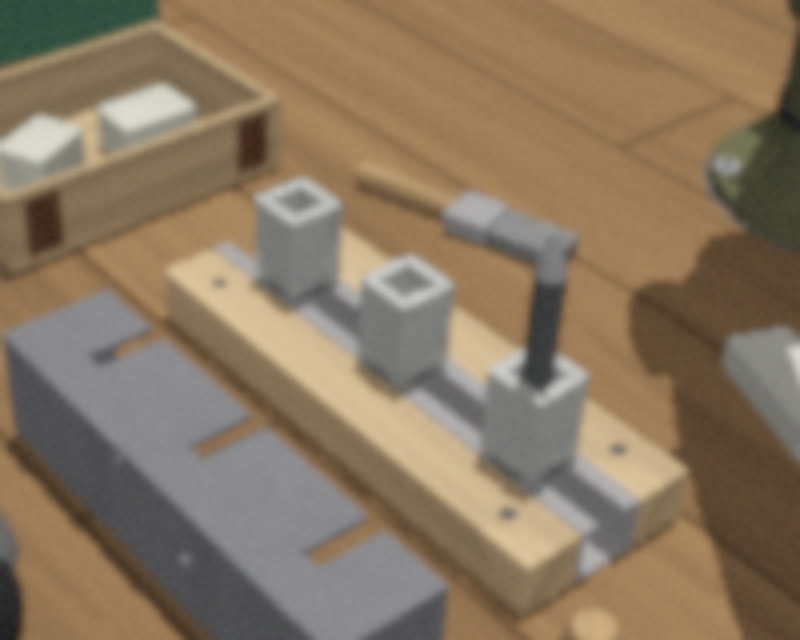

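Call:
step_arm(series=[{"ax": 0, "ay": 0, "az": 0, "x": 0, "y": 0.004, "z": -0.04, "claw": 80}, {"ax": 0, "ay": 0, "az": 0, "x": 0, "y": 0.004, "z": -0.08, "claw": 80}, {"ax": 0, "ay": 0, "az": 0, "x": 0, "y": 0.004, "z": -0.12, "claw": 70}, {"ax": 0, "ay": 0, "az": 0, "x": 0, "y": 0.004, "z": -0.15, "claw": 60}, {"ax": 0, "ay": 0, "az": 0, "x": 0, "y": 0.004, "z": -0.161, "claw": 60}, {"ax": 0, "ay": 0, "az": 0, "x": 0, "y": 0.004, "z": -0.161, "claw": 60}, {"ax": 0, "ay": 0, "az": 0, "x": 0, "y": 0.004, "z": -0.161, "claw": 5}, {"ax": 0, "ay": 0, "az": 0, "x": 0, "y": 0.004, "z": -0.161, "claw": 5}, {"ax": 0, "ay": 0, "az": 0, "x": 0, "y": 0.004, "z": -0.161, "claw": 5}, {"ax": 0, "ay": 0, "az": 0, "x": 0, "y": 0.004, "z": -0.161, "claw": 5}, {"ax": 0, "ay": 0, "az": 0, "x": 0, "y": 0.004, "z": -0.161, "claw": 5}, {"ax": 0, "ay": 0, "az": 0, "x": 0, "y": 0.004, "z": -0.161, "claw": 5}], squeeze=45)

```text
time_s: 47.2
tool_pos: [0.427, 0.3907, 0.1168]
tool_rot: [-180.0, 0.0, 89.4]
force: [-1.9, -0.5, 4.3]
grip_width: 0.0195
```

Call:
step_arm(series=[{"ax": 0, "ay": 0, "az": 0, "x": 0, "y": 0, "z": 0.04, "claw": 5}, {"ax": 0, "ay": 0, "az": 0, "x": 0, "y": 0, "z": 0.09, "claw": 5}, {"ax": 0, "ay": 0, "az": 0, "x": 0, "y": 0, "z": 0.14, "claw": 5}, {"ax": 0, "ay": 0, "az": 0, "x": 0.143, "y": -0.19, "z": 0.15, "claw": 5}, {"ax": 0, "ay": 0, "az": 0, "x": 0.143, "y": -0.19, "z": 0.15, "claw": 5}, {"ax": 0, "ay": 0, "az": 0, "x": 0.143, "y": -0.19, "z": 0.15, "claw": 5}, {"ax": 0, "ay": 0, "az": 0, "x": 0.143, "y": -0.19, "z": 0.15, "claw": 5}, {"ax": 0, "ay": 0, "az": 0, "x": 0.143, "y": -0.19, "z": 0.15, "claw": 5}, {"ax": 0, "ay": 0, "az": 0, "x": 0.143, "y": -0.39, "z": 0.15, "claw": 5}, {"ax": 0, "ay": 0, "az": 0, "x": 0.143, "y": -0.39, "z": 0.15, "claw": 5}, {"ax": 0, "ay": 0, "az": 0, "x": 0.143, "y": -0.39, "z": 0.15, "claw": 5}, {"ax": 0, "ay": 0, "az": 0, "x": 0.143, "y": -0.39, "z": 0.15, "claw": 5}])

```text
time_s: 48.4
tool_pos: [0.5698, -0.0018, 0.2652]
tool_rot: [-179.9, 0.0, 89.3]
force: [0.6, -0.1, -3.5]
grip_width: 0.0198
```

Call:
step_arm(series=[{"ax": 0, "ay": 0, "az": 0, "x": -0.082, "y": -0.002, "z": -0.01, "claw": 5}, {"ax": 0, "ay": 0, "az": 0, "x": -0.082, "y": -0.002, "z": -0.01, "claw": 5}, {"ax": 0, "ay": 0, "az": 0, "x": -0.082, "y": -0.002, "z": -0.01, "claw": 5}, {"ax": 0, "ay": 0, "az": 0, "x": -0.082, "y": -0.002, "z": -0.01, "claw": 5}, {"ax": 0, "ay": 0, "az": 0, "x": -0.082, "y": -0.002, "z": -0.01, "claw": 5}, {"ax": 0, "ay": 0, "az": 0, "x": -0.082, "y": -0.002, "z": -0.01, "claw": 5}])

```text
time_s: 49.0
tool_pos: [0.4893, -0.0011, 0.2563]
tool_rot: [180.0, -0.0, 89.4]
force: [-0.1, 0.8, -3.2]
grip_width: 0.0192
```

Run:
```python
from ov import *
o=status.get_obs();print(o['force'].round(1),o['tool_pos'].round(4),o['tool_rot'].round(2),o['qpos'].round(0),o['grip_width'])
c,im=snap('wrist','w24',(180,120,380,270),4); p=o['tool_pos']
overlay('wrist',im,c,(.4872,-.0044,.027),0,'o24',(180,120,380,270),4)
```

```text
[-0.1  0.8 -3.2] [ 0.4893 -0.0011  0.2563] [ 1.7997e+02 -4.0000e-02  8.9400e+01] [ 38.  -1. -40. 102.  -1.  79.  -3.] 0.019161107388939485
```

View pics/o24.png

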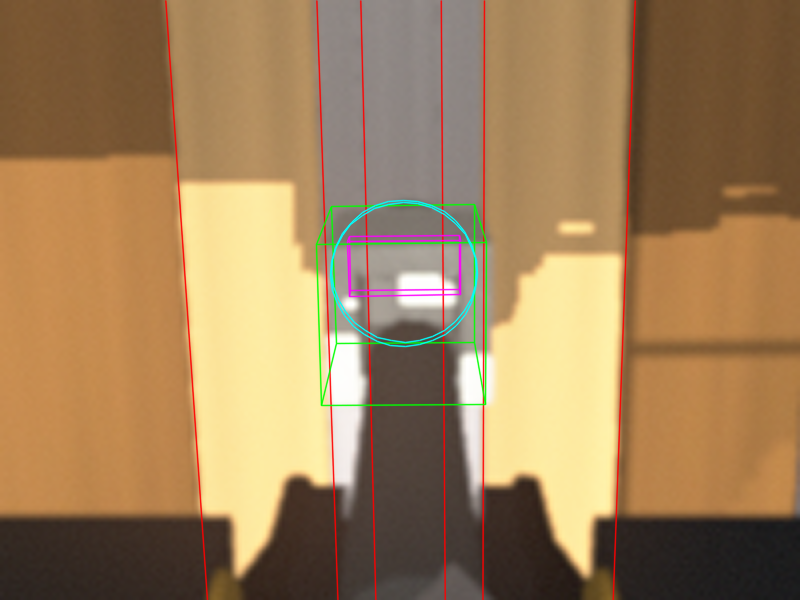

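Call:
step_arm(series=[{"ax": 0, "ay": 0, "az": 0, "x": -0.0008, "y": -0.0033, "z": -0.036, "claw": 5}, {"ax": 0, "ay": 0, "az": 0, "x": -0.0008, "y": -0.0033, "z": -0.036, "claw": 5}, {"ax": 0, "ay": 0, "az": 0, "x": -0.0008, "y": -0.0033, "z": -0.036, "claw": 5}, {"ax": 0, "ay": 0, "az": 0, "x": -0.0008, "y": -0.0033, "z": -0.043, "claw": 5}, {"ax": 0, "ay": 0, "az": 0, "x": -0.0008, "y": -0.0033, "z": -0.05, "claw": 5}, {"ax": 0, "ay": 0, "az": 0, "x": -0.0008, "y": -0.0033, "z": -0.05, "claw": 5}])

```text
time_s: 49.65
tool_pos: [0.4873, -0.0047, 0.2057]
tool_rot: [-179.9, -0.0, 89.4]
force: [-0.5, -0.6, -4.0]
grip_width: 0.0193
```

Call:
step_arm(series=[{"ax": 0, "ay": 0, "az": 0, "x": 0, "y": 0, "z": -0.012, "claw": 5}, {"ax": 0, "ay": 0, "az": 0, "x": 0, "y": 0, "z": -0.024, "claw": 5}, {"ax": 0, "ay": 0, "az": 0, "x": 0, "y": 0, "z": -0.036, "claw": 5}, {"ax": 0, "ay": 0, "az": 0, "x": 0, "y": 0, "z": -0.045, "claw": 5}, {"ax": 0, "ay": 0, "az": 0, "x": 0, "y": 0, "z": -0.045, "claw": 5}, {"ax": 0, "ay": 0, "az": 0, "x": 0, "y": 0, "z": -0.046, "claw": 5}])

```text
time_s: 50.25
tool_pos: [0.4878, -0.0047, 0.1602]
tool_rot: [-180.0, -0.0, 89.4]
force: [0.3, -0.2, -4.1]
grip_width: 0.0196
```

Call:
step_arm(series=[{"ax": 0, "ay": 0, "az": 0, "x": 0, "y": 0, "z": -0.0015, "claw": 5}, {"ax": 0, "ay": 0, "az": 0, "x": 0, "y": 0, "z": -0.0025, "claw": 5}, {"ax": 0, "ay": 0, "az": 0, "x": 0, "y": 0, "z": -0.0025, "claw": 5}])

```text
time_s: 50.55
tool_pos: [0.488, -0.0048, 0.158]
tool_rot: [180.0, 0.0, 89.3]
force: [-0.1, 0.2, -3.4]
grip_width: 0.0194
```

Call:
step_arm(series=[{"ax": 0, "ay": 0, "az": 0, "x": 0, "y": 0, "z": -0.001, "claw": 5}, {"ax": 0, "ay": 0, "az": 0, "x": 0, "y": 0, "z": -0.001, "claw": 5}])

```text
time_s: 50.75
tool_pos: [0.4882, -0.0048, 0.1579]
tool_rot: [179.9, 0.0, 89.3]
force: [-2.4, 0.4, 5.1]
grip_width: 0.0197
```

Call:
step_arm(series=[{"ax": 0, "ay": 0, "az": 0, "x": 0, "y": 0, "z": 0.0005, "claw": 60}, {"ax": 0, "ay": 0, "az": 0, "x": 0, "y": 0, "z": 0.0005, "claw": 60}, {"ax": 0, "ay": 0, "az": 0, "x": 0, "y": 0, "z": 0.0005, "claw": 60}, {"ax": 0, "ay": 0, "az": 0, "x": 0, "y": 0, "z": 0.04, "claw": 60}, {"ax": 0, "ay": 0, "az": 0, "x": 0, "y": 0, "z": 0.08, "claw": 60}, {"ax": 0, "ay": 0, "az": 0, "x": 0, "y": 0, "z": 0.12, "claw": 80}, {"ax": 0, "ay": 0, "az": 0, "x": 0.02, "y": -0.3, "z": 0.14, "claw": 80}, {"ax": 0, "ay": 0, "az": 0, "x": 0.02, "y": -0.3, "z": 0.14, "claw": 80}, {"ax": 0, "ay": 0, "az": 0, "x": 0.02, "y": -0.3, "z": 0.14, "claw": 80}, {"ax": 0, "ay": 0, "az": 0, "x": 0.02, "y": -0.3, "z": 0.14, "claw": 80}, {"ax": 0, "ay": 0, "az": 0, "x": 0.02, "y": -0.3, "z": 0.14, "claw": 80}, {"ax": 0, "ay": 0, "az": 0, "x": 0.02, "y": -0.3, "z": 0.14, "claw": 80}])

```text
time_s: 51.95
tool_pos: [0.5075, -0.3056, 0.2967]
tool_rot: [180.0, 0.0, 89.3]
force: [0.4, 0.4, 0.5]
grip_width: 0.0695
```

Run:
```python
from ov import *
o=status.get_obs();print(o['force'].round(1),o['tool_pos'].round(4),o['tool_rot'].round(2),o['time_s'])
c,im=snap('top','t25'); overlay('top',im,c,None,0,'o25t',(190,120,370,260),4.4)
c,im=snap('scene','s25'); cv2.imwrite('pics/s25z.png',cv2.resize(im[120:280,200:400,::-1],None,fx=4,fy=4))
```

```text
[0.4 0.4 0.5] [ 0.5075 -0.3056  0.2967] [1.7998e+02 2.0000e-02 8.9330e+01] 51.95
```

View pics/t25.png

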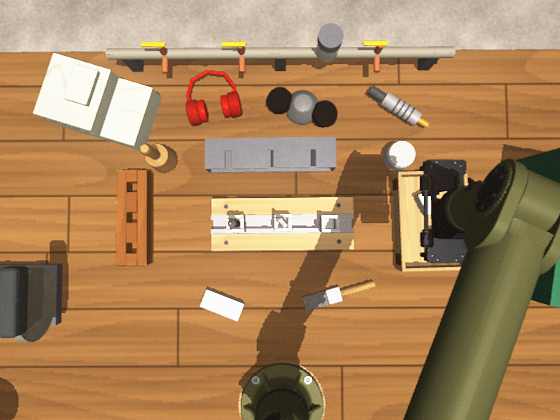

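View pics/o25t.png

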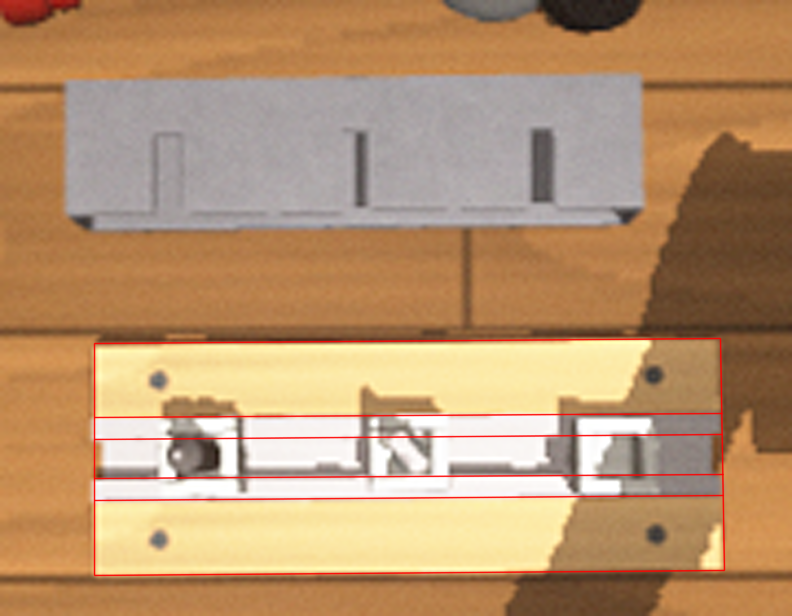

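View pics/s25z.png

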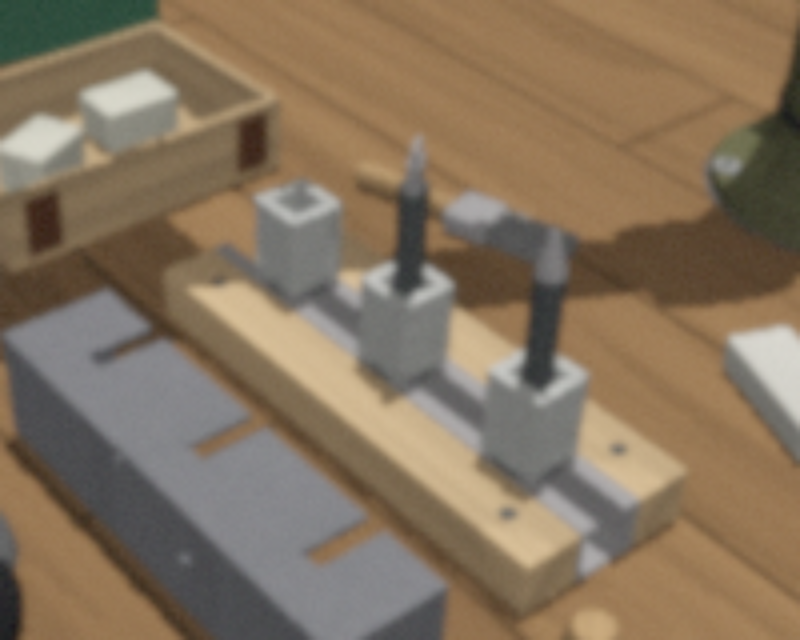

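Call:
step_arm(series=[{"ax": 0, "ay": 0, "az": 0, "x": 0.02, "y": 0.06, "z": 0.03, "claw": 80}, {"ax": 0, "ay": 0, "az": 0, "x": 0.02, "y": 0.14, "z": 0.03, "claw": 80}, {"ax": 0, "ay": 0, "az": 0, "x": 0.02, "y": 0.14, "z": 0.03, "claw": 80}, {"ax": 0, "ay": 0, "az": 0, "x": 0.02, "y": 0.14, "z": 0.03, "claw": 80}, {"ax": 0, "ay": 0, "az": 0, "x": 0.02, "y": 0.14, "z": 0.03, "claw": 80}])

```text
time_s: 52.55
tool_pos: [0.528, -0.1619, 0.327]
tool_rot: [180.0, 0.1, 89.5]
force: [-0.3, -1.1, -0.8]
grip_width: 0.0695
```

Run:
```python
from ov import *
c,im=snap('top','t26'); cv2.imwrite('pics/t26z.png',cv2.resize(im[160:280,380:490,::-1],None,fx=5,fy=5,interpolation=cv2.INTER_CUBIC))
c,im=snap('scene','s26'); cv2.imwrite('pics/s26z.png',cv2.resize(im[120:190,165:285,::-1],None,fx=6.5,fy=6.5,interpolation=cv2.INTER_CUBIC))
```

```text
(no output)
```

View pics/t26z.png

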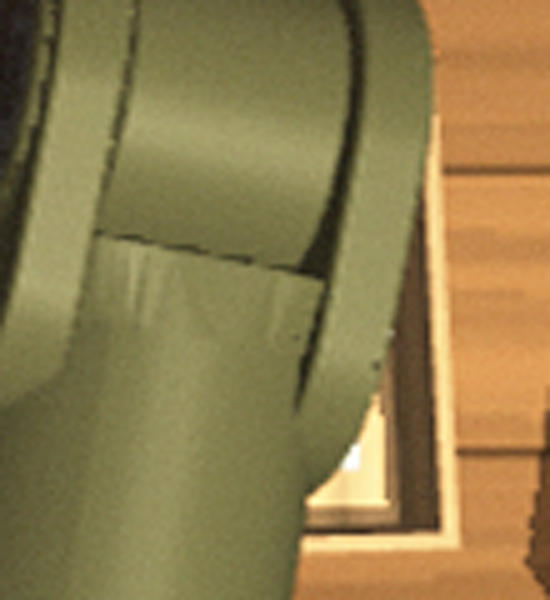

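View pics/s26z.png

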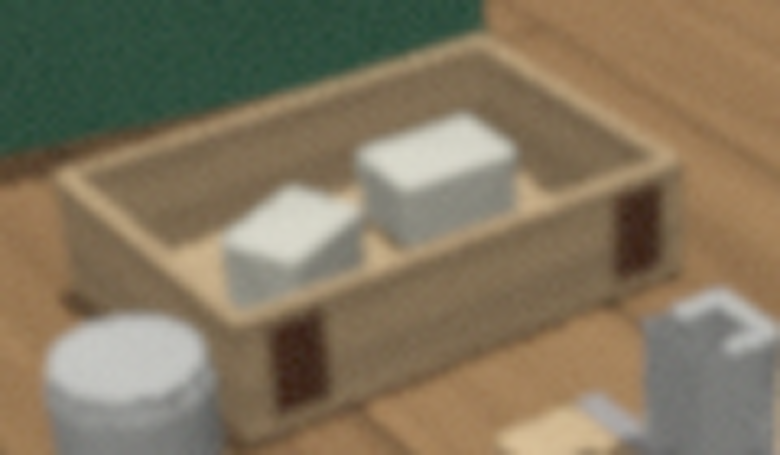

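Call:
step_arm(series=[{"ax": 0, "ay": 0, "az": 0, "x": 0, "y": 0, "z": 0, "claw": 80}, {"ax": 0, "ay": 0, "az": 0, "x": 0, "y": 0, "z": 0, "claw": 80}, {"ax": 0, "ay": 0, "az": 0, "x": 0, "y": 0, "z": 0, "claw": 80}])

```text
time_s: 52.95
tool_pos: [0.5274, -0.1644, 0.3264]
tool_rot: [-180.0, -0.0, 89.3]
force: [-0.4, -1.1, 0.2]
grip_width: 0.0692
```

Run:
```python
from ov import *
c,im=snap('scene','s27'); 
for i,(P) in enumerate([(.4875,-.124,.027),(.4875,-.0044,.027),(.487,.1156,.027)]):
    for z in (0,): print(proj(c,(P[0],P[1],.209)).round(1))
overlay('scene',im,c,(.4875,-.0044,.027),0,'o27',(250,130,350,250),5)
print(workorder.sign_off())
```

```text
[273.8 137. ]
[303.4 155.6]
[338.3 177.3]
the job is handed in; nothing more can be done
None
```

View pics/o27.png

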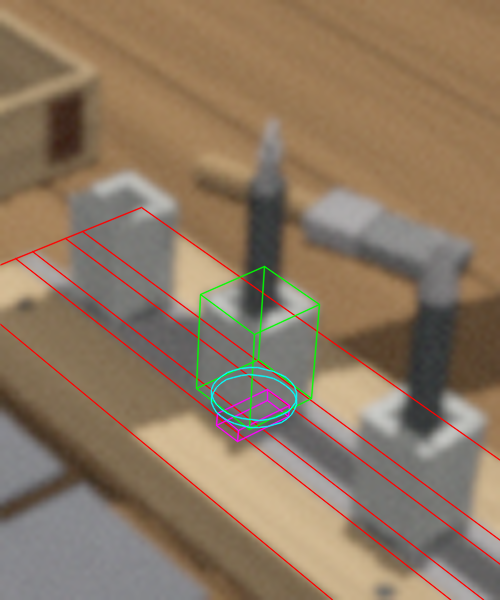

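The job is handed in at about 53 s. I put the two offcuts that were on the rail in the crate. All three cups are in the strut about 12 cm apart, seated and given their quarter turn. The two chisels present, a point and a claw, each stand in a cup of their own, and the third cup is empty. I did not touch the mallet or the tin.

**Last checks**
- The final pictures show the cups upright and square on the strut and both chisels standing, with the gripper open and clear.
- Each cup was lowered until the wrist force showed the flange on the strut. Each chisel was lowered until it met the cup floor.
- I did not measure the cup angles or the chisel-tip heights separately. In the last picture the chisel tips look within about 2 pixels of where they should be, and the overlay on the middle cup fits about as well.

**What went otherwise than expected**
- **Cup feet:** In the pictures the parked cups' feet lay along the fork slots, not across them as the notes say. My first insertion touched the strut (about 25 N), so I turned each cup 90° before inserting it.
- **Middle cup:** It also touched a lip once (about 18 N) before I corrected its position by about 2.5 mm.
- **Offcut1:** It shifted in the crate after I had placed it there. The last picture shows it still inside, flat on the floor.

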